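# Set up the bench rail with its cup holders and vessels

### The job

Set up the bench rail for sample preparation. Hook the loose cup holder over the top bar in the gap between the two holders that already hang there, so that it hangs level with its back against the lower bar, before anything is put in it; then stand the vial, the steel sleeve and the jar upright, each right down in the cup that fits it: the vial in the narrowest cup, the sleeve in the middle-sized cup and the jar in the widest. Never lay the glass vial or the jar over.

Things in the scene. Friction and masses are not known exactly. Their poses are not given: they have to be found in the camera images.
- rail: Fixed rail: base plate 115 x 360 mm (x -85 to +31, top at 9 mm), two end posts 330 mm apart, 121 mm tall, carrying two steel bars of 10 mm diameter along y. Origin: on the worktop, midway between the posts, below the top bar; x to the back, y along the bars, z up. Top bar axis x 0, z 115 mm; lower bar x -5, z 76 mm. Holders hang on its -x side. Place and yaw vary.
- bar_mid (a point): Middle of the top bar's axis, 115 mm up, in the gap between the two fixed cups (each 108 to 120 mm to either side of it along the bar). Axes as the rail's.
- holder_small: Narrowest cup holder, fixed on the rail at one side of the gap (which side varies): aluminium cup of bore 26 mm, outside 34 mm; rim 45 mm, inner floor 25 mm above the origin. Origin on the cup's axis, 58 mm above the worktop; axes as the rail's; back plate and lip on its +x side.
- holder_large: Widest cup holder, fixed on the rail at the other side of the gap: aluminium cup of bore 56 mm, outside 64 mm; rim 45 mm, inner floor 5 mm above the origin. Origin on the cup's axis, 58 mm above the worktop; axes as the rail's; back plate and lip on its +x side.
- holder_mid: Middle cup holder, loose, 0.18 kg, standing on the worktop: cup of bore 41 mm, outside 49 mm (grip across it along y), rim 45 mm, floor 5 mm above the underside. Origin: centre of the cup's underside, z up. Its back plate, 44 mm wide along y, has its rear face at x 44 mm. Hung, its +x points as the rail's and its origin is 54 mm (49 to 59) before the top bar's axis, 58 mm above the worktop.
- lip (a point): On holder_mid at x 54, z 62 mm: middle of the underside of its lip, above the slot, open below, between the back plate and the lip's turned-down edge: 20 mm wide (x 44 to 64), edge reaching down to z 46 and flared to x 69. Lip top z 65. The plate's foot bends forward to x 31, to slide past the lower bar. Hung, this point lies on top of the top bar (z 120, +-5 mm across).
- vial: Small glass vial with white cap, diameter 16 mm, 51 mm tall, loose, standing. Origin: centre of its underside, z up.
- sleeve: Plain light-grey steel die sleeve (round, with a waist), diameter 30 mm, 79 mm tall, 0.25 kg, loose, standing. Origin: centre of its underside, z up.
- jar: Dark glass jar with clear cap, diameter 43 mm (cap 41 mm, from 66 mm up), 80 mm tall, 0.12 kg, loose, standing. Origin: centre of its underside, z up.
Mind the look-alikes: they are no part of the job. What is shaped like the jar but brown is not meant.

How it is judged:
By the outcome, as a careful person would: the job done as asked, in the order asked, and still so for the second after the job is handed in, with the robot touching nothing.
It also fails if it takes over 128 s, if anything falls off the work surface, if the arm or the gripper's body presses on something with over 40 N, if the wrist force passes 120 N, or if a joint passes its speed limit or range.

### The arm

A 7-joint arm with a two-finger parallel gripper is mounted at the origin on a cart in front of the work surface, level with it; the furniture and walls round the work are solid. World frame = base frame: x ahead of the robot, y to its left, z up, the work surface at z = 0. Lengths are in m, angles in rad, forces in N, time in s.
With the tool pointing down it reaches from about 0.425 to 0.925 m from the base axis. Payload 6.8 kg.
Tool frame: the origin (TCP) lies at the very end of the fingers, on their centre line; the grasp point (between the pads) lies 19 mm behind it; z points along the fingers, y is the line along which they close (so a half turn about z gives the same grasp; the last joint's range is limited). The gripper opens to 85 mm and grips with 20 to 120 N. Pads are 22 mm wide; open, the fingers measure 114 mm over their backs; the gripper's body (76 mm by 85 mm) begins 54 mm behind the grasp point. The pads swing forward as they close: fully open they stand 13 mm farther back than shut.
Start: joints at [-1.217, 0.477, 0.022, 1.555, -0.011, 1.109, -0.083], TCP at [0.301, 0.604, 0.231] pointing down, gripper open.
Joint ranges: [-2.96, 2.96], [-0.34, 2.1], [-1.41, 1.46], [0.24, 2.44], [-1.37, 4.51], [0.17, 1.92], [-2.96, 2.96]. Speed limits (rad/s): [2.39, 2.39, 3.14, 3.14, 3.14, 3.14, 3.14].

### API

Orientations are given as a unit quaternion [w, x, y, z].
In Python, from station import * gives the robot as it stands.
- The arm moves only by the tool jog_arm, never from a script. Its argument "moves" is one flat list of numbers, 7 for each row, row after row: the shift along the tool's x, y, z normalised to -1 to 1, where 1 is 20 mm, then the turn, a rotation vector about the tool's x, y, z normalised to -1 to 1, where 1 is 4 degrees, then the opening, from 0 (shut) to 1 (fully open). In form: [x, y, z, rx, ry, rz, claw, x, y, z, rx, ry, rz, claw, ...]. A call has exactly 8 rows; each row shifts and turns the commanded pose from where the row before left it, along the tool's axes as they then stand; what a row does not reach is not made up. A row lasts 1/12 s, in which the tool goes at most 41.7 mm and 7.16 degrees, less where a joint would pass 70% of its speed; a pose out of reach is approached as far as the arm can. A call with a number of a shift or a turn outside -1 to 1 is refused whole. A call with a gripper value outside its range is refused whole. The fingers move at their own pace and stop on an object; "grip_force" is the grip in N (left out, the last holds). Time passes only in rows, so rows that do not move let the fingers close, or fill a call up. It gives the time, the measured TCP pose, the force, the opening and the grip force at its end, in the units of the state.
- get_obs(): the state, without advancing time (a new reading comes with each control period).
- read_camera(name): name is "scene" or "top"; returns a dict with "color" (400x640x3 uint8, blue, green, red), "fx", "fy", "cx", "cy" (pixels), "rvec" (rotation vector, rad) and "tvec" (3), from world to camera coordinates, as OpenCV has them. Camera axes: x right, y down, z forward; pixel columns grow to the right and rows downward; lengths in m; the calibration is good to about 2 mm. A picture is of the moment at which its call begins. There is no depth.
- hand_in(): hands the job in; it is judged then, once.
The state is a dict: "t": time; "q": joint angles; "joint_vel": joint speeds; "joint_torque": joint torques, N m; "eef_pos": TCP position; "tool_rot": TCP orientation; "contact_force": force on the tool from outside, world axes, zero at the start; "torque": the same for the moment, N m; "gripper_width": opening from 0.0 (shut) to 1.0 (fully open); "grasp_force": force on a finger pad.
Only numpy, scipy, OpenCV 4.12 (cv2) and the standard library are available. Lean on these libraries where they do the work, as an engineer would, in place of code of your own. Each camera call takes 0.05 s, during which the arm holds its last target. There are 200 camera calls.

## Working session

There is one attempt and no reset: what is moved stays moved. The work goes in short steps, Python scripts to look and compute and a tool call to move; the robot and the scene stay as the last step left them, time stands still between calls to the robot, and variables do not carry over. Pictures are saved under pics/ and viewed, at most 14 in all, crops included, and the job is handed in when it is done.

Besides the shell and the picture viewer there is one more tool, called after "Call:" as a command line: name --argument value ..., lists and objects as JSON in quotes. jog_arm: Moves the arm, as the interface text tells. Scaled input: -1 to 1 covers 20 mm each way for a shift and 4 degrees each way for a turn. Its arguments: {"type":"object","properties":{"moves":{"type":"array"},"grip_force":{"type":"number"}},"required":["moves"]}

```bash
ls; mkdir -p pics; cat > h.py <<'E'
from station import *
import numpy as np, cv2
def cam(n):
    c=read_camera(n); R=cv2.Rodrigues(np.array(c['rvec'],float))[0]; t=np.array(c['tvec'],float).ravel()
    c['R']=R;c['t']=t;c['o']=-R.T@t; return c
def ray(c,u,v):
    d=np.array([(u-c['cx'])/c['fx'],(v-c['cy'])/c['fy'],1.]); return c['R'].T@d
def onz(c,u,v,z):
    d=ray(c,u,v); return c['o']+d*(z-c['o'][2])/d[2]
def proj(c,p):
    q=c['R']@np.asarray(p,float)+c['t']; return np.array([c['fx']*q[0]/q[2]+c['cx'],c['fy']*q[1]/q[2]+c['cy']])
def tri(c1,p1,c2,p2):
    d1=ray(c1,*p1);d2=ray(c2,*p2)
    s=np.linalg.lstsq(np.c_[d1,-d2],c2['o']-c1['o'],rcond=None)[0]
    a=c1['o']+s[0]*d1;b=c2['o']+s[1]*d2
    return (a+b)/2,np.linalg.norm(a-b)
E
python3 - <<'E'
from h import *
for n in("scene","top"):
    c=cam(n);cv2.imwrite(f'pics/{n}0.png',c['color']);print(n,c['o'].round(3),c['fx'],c['R'].round(2).tolist())
o=get_obs();print(o)
E
```

```text
pics
scene [-0.099  0.681  0.591] 443.0119220767664 [[-0.65, -0.76, -0.02], [-0.39, 0.36, -0.85], [0.65, -0.54, -0.53]]
top [0.411 0.164 0.952] 407.44672252421105 [[-0.01, -1.0, -0.0], [-1.0, 0.01, -0.09], [0.09, 0.0, -1.0]]
{'t': 0.1, 'q': array([-1.21713412,  0.47772214,  0.02234681,  1.55632524, -0.01151061,
        1.10931653, -0.08311959]), 'joint_vel': array([ 0.00028299, -0.00145546,  0.00039319, -0.00263494,  0.00014426,
       -0.00130212,  0.00113097]), 'joint_torque': array([ 5.04709227e-03, -5.97754955e+01,  1.61373485e+00, -2.81953830e+01,
        1.27875686e-02,  5.03075935e-03,  4.62387078e-06]), 'eef_pos': array([0.30050458, 0.60383083, 0.23043141]), 'tool_rot': array([-1.33117776e-04,  2.28839012e-01,  9.73463934e-01, -8.10718335e-04]), 'contact_force': array([1.50830946, 0.61713106, 0.39772672]), 'torque': array([-0.0272606 , -0.01181462, -0.01561516]), 'grasp_force': 0.0, 'gripper_width': 0.9986852201750429}
```

View pics/scene0.png

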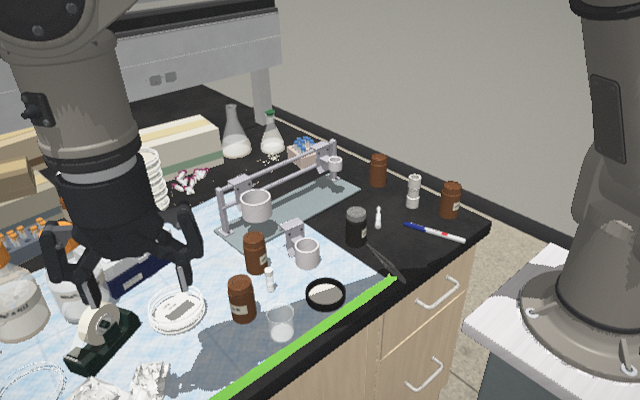

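View pics/top0.png

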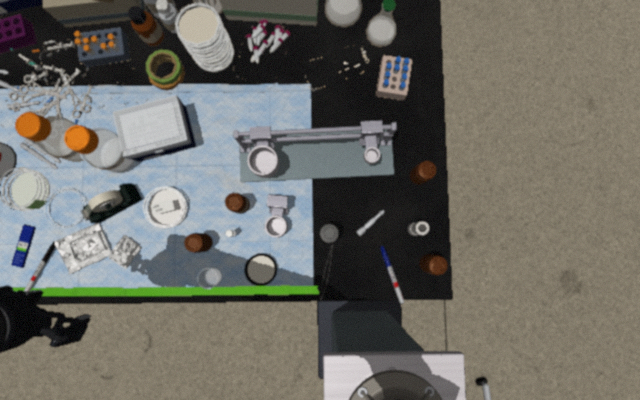

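The scene shows the rail with the large cup at (256,205) and the small cup at (335,163), and the loose holder at (305,250).
- **Jar:** candidates are the dark one at scene (356,227) and four brown ones at (255,253), (241,299), (378,170) and (451,200). The dark one fits.
- **Vial:** candidates are the white-capped one at (269,280) and the white thing at (378,217).
- **Sleeve:** the only candidate is at (413,190).

I'll confirm these in one enlarged crop.

```bash
python3 - <<'E'
import cv2,numpy as np
s=cv2.imread('pics/scene0.png');t=cv2.imread('pics/top0.png')
a=cv2.resize(s[140:320,215:475],(780,540)[0:2],interpolation=cv2.INTER_CUBIC)
cv2.imwrite('pics/cs.png',a)
cv2.imwrite('pics/ct.png',cv2.resize(t[110:300,190:450],(780,570),interpolation=cv2.INTER_CUBIC))
E
```

```text
(no output)
```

View pics/cs.png

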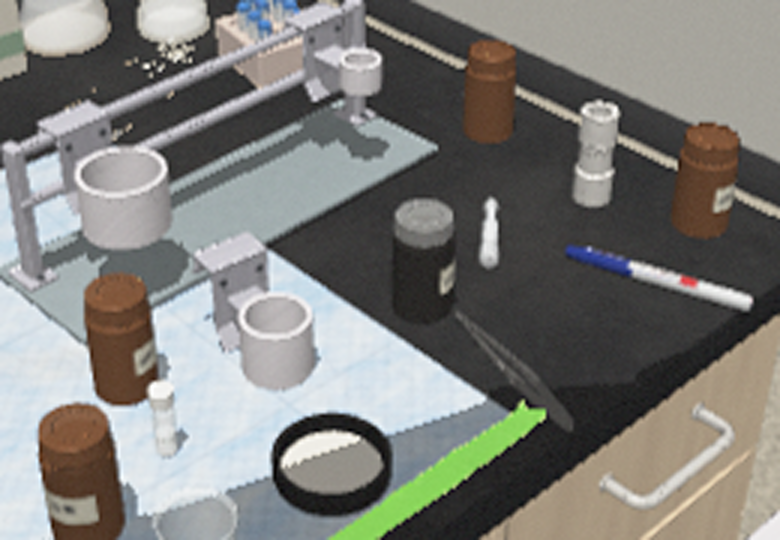

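View pics/ct.png

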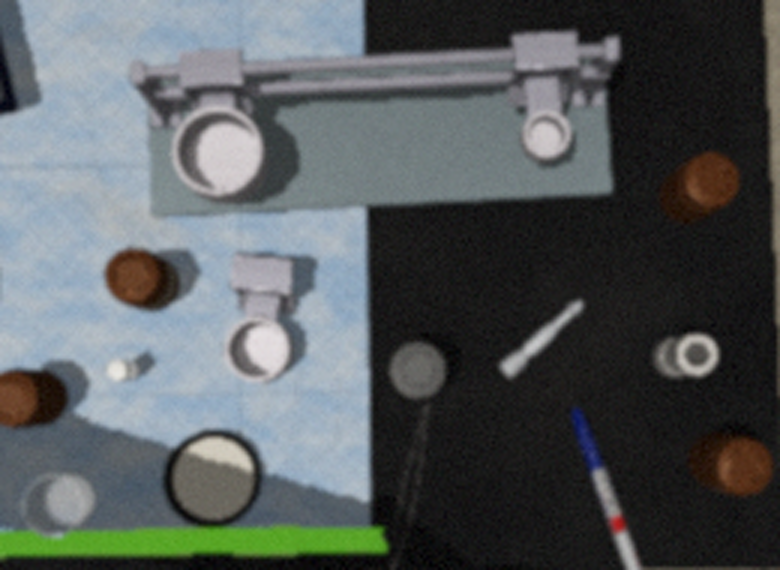

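The crops confirm the three targets:
- **Jar:** dark with a clear cap, standing at cs (424,212).
- **Vial:** standing with a white cap at cs (160,390). The white thing at (489,230) is a lying dropper.
- **Sleeve:** waisted and grey at cs (598,110).

Next I measure them.

```bash
python3 - <<'E'
from h import *
t=cam('top');s=cam('scene')
P={'vial':((122,369),(160,386)),'jar':((418,370),(424,212)),'sleeve':((698,355),(600,108)),'mid':((260,349),(276,316)),'large':((219,151),(122,180)),'small':((547,134),(361,70)),
'postL':((137,70),(12,148)),'postR':((613,46),(352,4)),'lipmidC':((264,271),(233,252)),'lipL':((212,62),(73,120)),'lipS':((544,42),(316,22))}
for k,(a,b) in P.items():
    a=np.array(a)/3+[190,110]-.33;b=np.array(b)/3+[215,140]-.33
    p,e=tri(t,a,s,b);print(k,p.round(4),'gap',round(e,4))
# ellipse fits: bright/grey masks, top view
print(t['o'])
for n,c,boxes in(('top',t,dict(mid=(262,210,295,242),large=(244,140,283,180),small=(360,140,386,168))),('scene',s,dict(mid=(290,232,325,275),large=(235,180,275,225),small=(324,152,346,176)))):
    g=c['color'].astype(int);
    for k,(x0,y0,x1,y1) in boxes.items():
        r=g[y0:y1,x0:x1];sat=r.max(2)-r.min(2)
        m=((r.min(2)>150)&(sat<28)).astype(np.uint8)
        cs,_=cv2.findContours(m,cv2.RETR_EXTERNAL,cv2.CHAIN_APPROX_NONE)
        q=max(cs,key=cv2.contourArea);(ex,ey),ax,an=cv2.fitEllipse(q);print(n,k,round(ex+x0,1),round(ey+y0,1),np.round(ax,1),round(an))
E
```

```text
vial [0.4293 0.3611 0.052 ] gap 0.0026
jar [0.4247 0.1434 0.081 ] gap 0.0005
sleeve [ 0.4333 -0.0555  0.081 ] gap 0.0016
mid [0.4427 0.2601 0.0434] gap 0.0017
large [0.5816 0.2829 0.094 ] gap 0.0001
small [0.5915 0.0486 0.0906] gap 0.0003
postL [0.6341 0.3361 0.1189] gap 0.0012
postR [0.6491 0.0046 0.1142] gap 0.0013
lipmidC [0.4978 0.2537 0.0628] gap 0.0017
lipL [0.6392 0.2839 0.1182] gap 0.0014
lipS [0.6498 0.0496 0.1129] gap 0.0075
[0.41070964 0.16384528 0.95220671]
top mid 274.1 226.0 [24.  31.4] 176
top large 261.5 159.2 [29. 30.] 9
top small 371.6 151.5 [13.8 21.8] 173
scene mid 306.6 256.8 [37.8 42.9] 167
scene large 254.2 204.1 [31.2 45.6] 38
scene small 333.2 162.2 [14.9 18.9] 138
```

```bash
python3 - <<'E'
from h import *
t=cam('top');s=cam('scene')
a=cv2.resize(t['color'][188:242,255:300],(450,540),interpolation=cv2.INTER_CUBIC)
b=cv2.resize(s['color'][212:275,278:325],None,fx=7,fy=7,interpolation=cv2.INTER_CUBIC)
o=np.zeros((540,790,3),np.uint8);o[:,:450]=a;o[:441,455:455+329]=b;cv2.imwrite('pics/mid.png',o)
u=lambda a:np.array(a)/3+[190,110]-.33
for k,a,z in(('large',(219,151),.103),('small',(547,134),.103),('pL',(137,70),.121),('pR',(613,46),.121)):print(k,onz(t,*u(a),z).round(4))
E
```

```text
large [0.5798 0.2817 0.103 ]
small [0.589  0.0504 0.103 ]
pL [0.6339 0.3361 0.121 ]
pR [0.6467 0.0055 0.121 ]
```

View pics/mid.png

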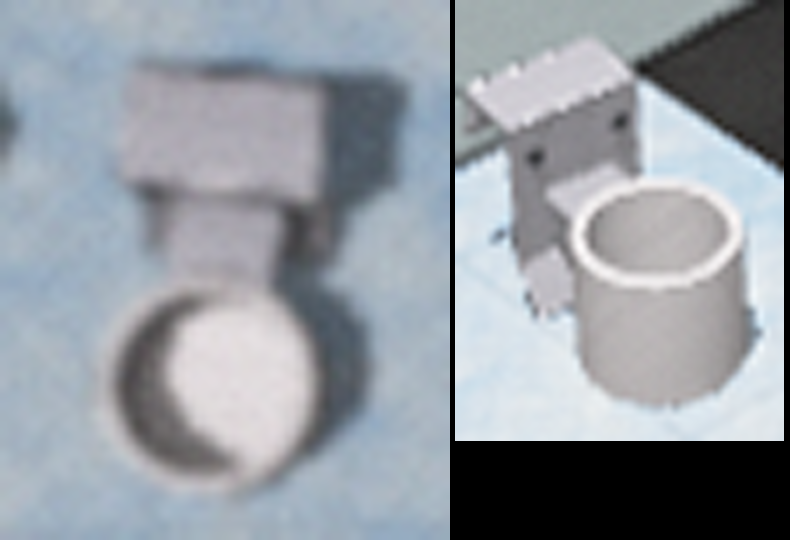

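The holder's lip corners are at crop (133,66), (326,78), (320,200) and (123,184), with the rim centred at (212,386). It is yawed slightly clockwise.

```bash
python3 - <<'E'
from h import *
t=cam('top');s=cam('scene')
u=lambda a:np.array(a)/10+[255,188]-.45
C=[onz(t,*u(a),.065)[:2] for a in((133,66),(326,78),(320,200),(123,184))]
print(np.round(C,4)); C=np.array(C)
e=lambda d,off:np.degrees(np.arctan2(d[1],d[0]))-off
print([round(e(d,o),1) for d,o in((C[0]-C[1],90),(C[3]-C[2],90),(C[0]-C[3],0),(C[1]-C[2],0))])
ru=u((212,386));r,g=tri(t,ru,s,np.array([278+(658-455)/7,212+233/7])-.43)
print('rim',r,g,onz(t,*ru,.045)); d=C.mean(0)-onz(t,*ru,.045)[:2];print(np.degrees(np.arctan2(d[1],d[0])),np.linalg.norm(d))
o=get_obs();from scipy.spatial.transform import Rotation as Ro
q=o['tool_rot'];print(Ro.from_quat([q[1],q[2],q[3],q[0]]).as_matrix().round(3).tolist())
E
```

```text
[[0.5114 0.2756]
 [0.5082 0.2333]
 [0.4814 0.2348]
 [0.4854 0.2778]]
[np.float64(-4.3), np.float64(-5.4), np.float64(-4.9), np.float64(-3.1)]
rim [0.4421925  0.26107885 0.04463157] 0.0011568269049258026 [0.44178972 0.26060849 0.045     ]
-5.455975556280176 0.05505752575528951
[[-0.895, 0.446, -0.0], [0.446, 0.895, -0.0], [-0.0, -0.0, -1.0]]
```

Call:
jog_arm --moves '[0, 0, 0, 0, 0, -0.9, 1, 0, 0, 0, 0, 0, -0.9, 1, 0, 0, 0, 0, 0, -0.9, 1, 0, 0, 0, 0, 0, -0.9, 1, 0, 0, 0, 0, 0, -0.9, 1, 0, 0, 0, 0, 0, -0.9, 1, 0, 0, 0, 0, 0, 0, 1, 0, 0, 0, 0, 0, 0, 1]'

```text
t: 1.07
eef_pos: [0.3008, 0.6043, 0.2313]
tool_rot: [-0.0, 0.043, 0.999, 0.0]
contact_force: [0.3, 0.6, -0.9]
gripper_width: 0.999
grasp_force: 0.0
```

Call:
jog_arm --moves '[-0.5, -1, 0.3, 0, 0, 0, 1, -0.5, -1, 0.3, 0, 0, 0, 1, -0.5, -1, 0.3, 0, 0, 0, 1, -0.5, -1, 0.3, 0, 0, 0, 1, -0.5, -1, 0.3, 0, 0, 0, 1, -0.5, -1, 0.3, 0, 0, 0, 1, -0.5, -1, 0.3, 0, 0, 0, 1, -0.5, -1, 0.3, 0, 0, 0, 1]'

```text
t: 1.73
eef_pos: [0.3673, 0.4371, 0.1832]
tool_rot: [0.0, 0.043, 0.999, 0.0]
contact_force: [0.7, 1.5, -0.8]
gripper_width: 1.006
grasp_force: 0.0
```

Call:
jog_arm --moves '[-0.5, -1, 0.3, 0, 0, 0, 1, -0.5, -1, 0.3, 0, 0, 0, 1, -0.5, -1, 0.3, 0, 0, 0, 1, -0.5, -1, 0.3, 0, 0, 0, 1, -0.5, -1, 0.3, 0, 0, 0, 1, -0.5, -1, 0.3, 0, 0, 0, 1, 0, 0, 0, 0, 0, 0, 1, 0, 0, 0, 0, 0, 0, 1]'

```text
t: 2.4
eef_pos: [0.417, 0.3122, 0.1472]
tool_rot: [-0.0, 0.045, 0.999, -0.0]
contact_force: [-0.7, 0.9, 0.2]
gripper_width: 1.004
grasp_force: 0.0
```

Call:
jog_arm --moves '[-0.49, -0.82, 0, 0, 0, 0, 1, -0.49, -0.82, 0, 0, 0, 0, 1, -0.49, -0.82, 0, 0, 0, 0, 1, 0, 0, 0.8, 0, 0, 0, 1, 0, 0, 0.8, 0, 0, 0, 1, 0, 0, 0.8, 0, 0, 0, 1, 0, 0, 0.8, 0, 0, 0, 1, 0, 0, 0, 0, 0, 0, 1]'

```text
t: 3.07
eef_pos: [0.4399, 0.2625, 0.0812]
tool_rot: [-0.002, 0.042, 0.999, -0.001]
contact_force: [-0.8, 1.2, 0.6]
gripper_width: 1.001
grasp_force: 0.0
```

```bash
cat >> h.py <<'E'
from scipy.spatial.transform import Rotation as Ro
def go(p,yaw=None):
    """units (20mm) in tool axes from measured TCP to world point p; rz units(4deg) to bring tool y to world angle yaw"""
    o=get_obs();q=o['tool_rot'];R=Ro.from_quat([q[1],q[2],q[3],q[0]]).as_matrix()
    d=R.T@(np.array(p)-o['eef_pos']);ya=np.degrees(np.arctan2(R[1,1],R[0,1]))
    print('at',o['eef_pos'].round(4),'yAng',round(ya,2),'tilt',R[:2,2].round(3),'units',(d/.02).round(2),'rz',None if yaw is None else round(-(yaw-ya)/4,2))
E
python3 - <<'E'
from h import *
go([.442,.2607,.010],85)
c=cam('scene');cv2.imwrite('pics/a.png',cv2.resize(c['color'][130:330,180:440],None,fx=3,fy=3))
E
```

```text
at [0.4399 0.2625 0.0812] yAng 85.19 tilt [-0.003 -0.002] units [-0.13 -0.08  3.56] rz 0.05
```

View pics/a.png

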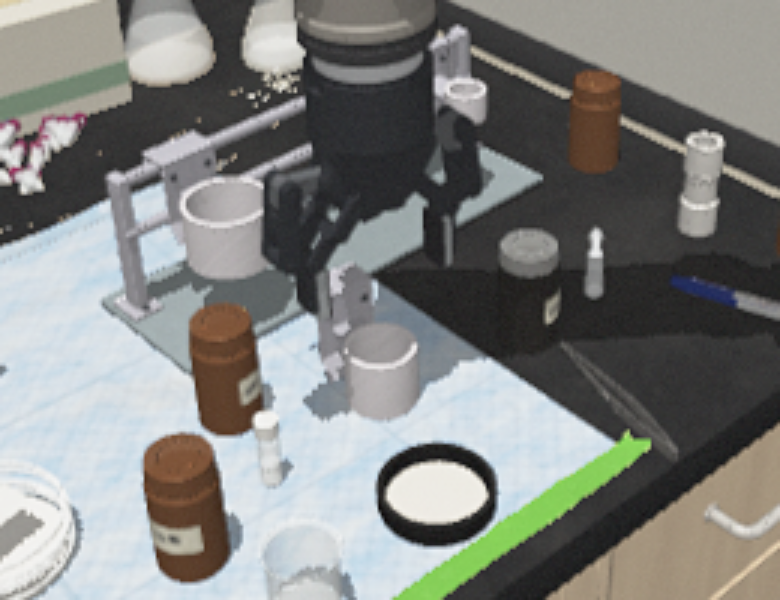

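The picture shows the fingers straddling the loose cup at (382,370), clear of the jar and the vial. I'll descend and grip.

Call:
jog_arm --moves '[-0.13, -0.08, 0.5, 0, 0, 0, 1, 0, 0, 0.6, 0, 0, 0, 1, 0, 0, 0.6, 0, 0, 0, 1, 0, 0, 0.6, 0, 0, 0, 1, 0, 0, 0.6, 0, 0, 0, 1, 0, 0, 0.6, 0, 0, 0, 1, 0, 0, 0, 0, 0, 0, 1, 0, 0, 0, 0, 0, 0, 1]'

```text
t: 3.78
eef_pos: [0.4443, 0.2604, 0.0135]
tool_rot: [0.0, 0.042, 0.999, 0.0]
contact_force: [0.9, -0.3, 0.2]
gripper_width: 0.997
grasp_force: 0.0
```

Call:
jog_arm --moves '[0, 0, 0, 0, 0, 0, 0.4, 0, 0, 0, 0, 0, 0, 0.4, 0, 0, 0, 0, 0, 0, 0.4, 0, 0, 0, 0, 0, 0, 0.4, 0, 0, 0, 0, 0, 0, 0.4, 0, 0, 0, 0, 0, 0, 0.4, 0, 0, 0, 0, 0, 0, 0.4, 0, 0, 0, 0, 0, 0, 0.4]' --grip_force 45

```text
t: 4.45
eef_pos: [0.4448, 0.2607, 0.0145]
tool_rot: [0.001, 0.042, 0.999, 0.001]
contact_force: [-1.0, -0.2, 7.8]
gripper_width: 0.564
grasp_force: 45.6
```

Call:
jog_arm --moves '[0, 0, -0.3, 0, 0, 0, 0.4, 0, 0, -0.7, 0, 0, 0, 0.4, 0, 0, -0.9, 0, 0, 0, 0.4, 0, 0, -0.9, 0, 0, 0, 0.4, 0, 0, -0.9, 0, 0, 0, 0.4, 0, 0, -0.9, 0, 0, 0, 0.4, 0, 0, -0.5, 0, 0, 0, 0.4, 0, 0, 0, 0, 0, 0, 0.4]'

```text
t: 5.12
eef_pos: [0.4453, 0.2609, 0.1176]
tool_rot: [0.002, 0.043, 0.999, 0.001]
contact_force: [0.6, 0.2, -1.8]
gripper_width: 0.57
grasp_force: 46.9
```

```bash
python3 - <<'E'
from h import *
g=cv2.cvtColor(cv2.imread('pics/top0.png'),cv2.COLOR_BGR2GRAY)
for u in (290,310,330,350):print(u,g[122:146,u-1:u+2].mean(1).round().astype(int).tolist())
t=cam('top');s=cam('scene')
a=cv2.resize(t['color'][110:230,225:405],(792,528),interpolation=cv2.INTER_CUBIC)
cv2.imwrite('pics/b.png',a)
cv2.imwrite('pics/b2.png',cv2.resize(s['color'][120:280,200:400],(800,600)[:2],interpolation=cv2.INTER_CUBIC))
go([.58,.17,.1],92.4)
E
```

```text
290 [171, 173, 172, 176, 178, 179, 165, 148, 145, 148, 139, 118, 107, 111, 116, 136, 149, 138, 108, 76, 57, 59, 79, 107]
310 [133, 135, 133, 130, 131, 128, 128, 139, 148, 139, 117, 109, 109, 113, 134, 148, 139, 109, 77, 60, 59, 81, 108, 121]
330 [27, 27, 23, 28, 37, 76, 123, 145, 138, 121, 108, 109, 116, 132, 146, 140, 110, 78, 58, 58, 78, 102, 116, 121]
350 [28, 24, 24, 36, 75, 120, 143, 138, 117, 104, 108, 111, 130, 140, 137, 110, 79, 57, 60, 76, 105, 115, 118, 116]
at [0.4439 0.2601 0.1152] yAng 85.14 tilt [0. 0.] units [-7.16 -3.91  0.76] rz -1.81
```

View pics/b2.png

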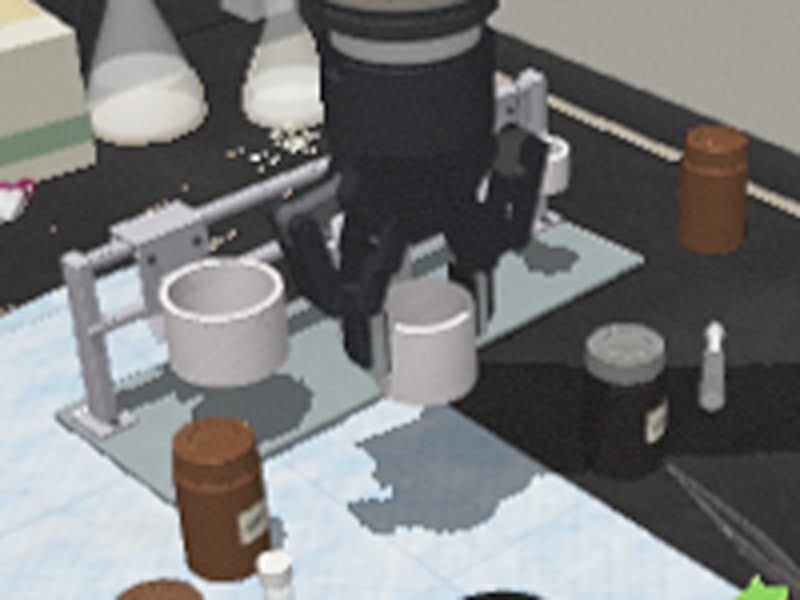

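The picture shows the cup held level at (432,340), above the mat.

```bash
python3 - <<'E'
from h import *
t=cam('top');s=cam('scene')
for u,v in((330,129.4),(350,128.4)):print(onz(t,u,v,.115).round(4))
for x in(.632,.636,.640,.644):
  for y in (.1555,):
    print(x,'far edge',proj(t,[x+.005,y,.117]).round(2),'near',proj(t,[x-.005,y,.113]).round(2),'lower far',proj(t,[x+0,y,.078]).round(2),'lower near',proj(t,[x-.01,y,.074]).round(2))
o=get_obs();print(o['eef_pos'])
print(proj(t,o['eef_pos']),proj(s,o['eef_pos']))
# scene bar: upper edge of top bar
g=cv2.cvtColor(cv2.imread('pics/scene0.png'),cv2.COLOR_BGR2GRAY)
for u in(285,300):print(u,g[140:185,u-1:u+2].mean(1).round().astype(int).tolist())
for x in(.632,.636,.640,.644):
  y0=.1708-(x-.64)*0
  L=np.array([proj(s,[x-.0419*k*.01,.1708+k*.01,.115]) for k in range(-8,8)])
  for u in(285,300):print(x,u,np.interp(u,L[::-1,0],L[::-1,1]).round(1),np.interp(u,L[:,0],L[:,1]).round(1))
E
```

```text
[0.6407 0.1388 0.115 ]
[0.6423 0.0968 0.115 ]
0.632 far edge [322.06 130.97] near [322.11 136.15] lower far [321.98 137.95] lower near [322.02 142.88]
0.636 far edge [322.04 129.1 ] near [322.09 134.28] lower far [321.95 136.16] lower near [322.   141.09]
0.64 far edge [322.01 127.23] near [322.06 132.41] lower far [321.93 134.36] lower near [321.98 139.3 ]
0.644 far edge [321.99 125.36] near [322.04 130.55] lower far [321.9  132.57] lower near [321.95 137.51]
[0.44334492 0.25964304 0.11425685]
[272.62158641 224.2756841 ] [305.67178384 215.23585244]
285 [55, 54, 54, 55, 53, 75, 100, 102, 98, 90, 68, 68, 67, 60, 59, 58, 56, 54, 51, 80, 166, 200, 171, 152, 110, 68, 48, 52, 54, 52, 51, 52, 53, 51, 52, 48, 106, 186, 207, 177, 138, 90, 57, 56, 58]
300 [120, 120, 123, 133, 132, 115, 110, 136, 143, 145, 163, 169, 173, 185, 195, 196, 168, 149, 156, 152, 152, 152, 153, 151, 152, 150, 155, 155, 129, 122, 179, 204, 179, 141, 91, 52, 51, 53, 53, 55, 57, 57, 58, 58, 56]
0.632 285 164.0 175.8
0.632 300 157.4 175.8
0.636 285 162.9 175.1
0.636 300 156.4 175.1
0.64 285 161.9 174.4
0.64 300 155.3 174.4
0.644 285 160.8 173.8
0.644 300 154.3 173.8
```

View pics/b.png

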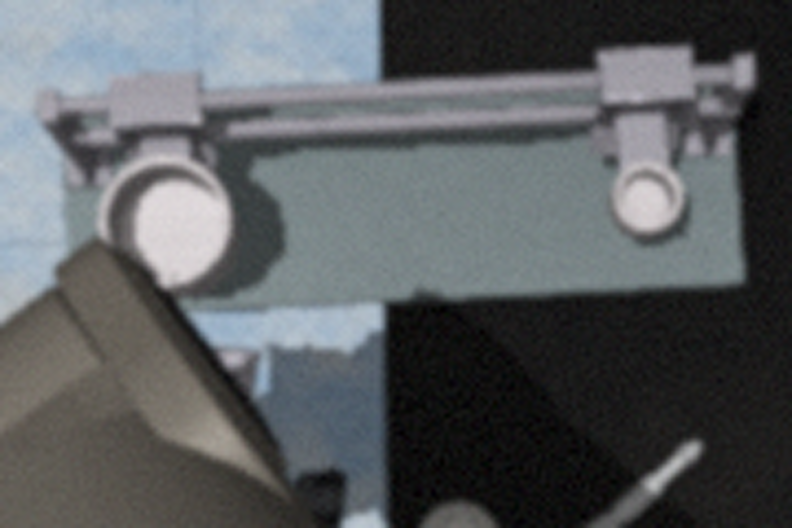

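Call:
jog_arm --moves '[0, 0, -0.2, 0, 0, -0.6, 0.4, 0, 0, -0.2, 0, 0, -0.6, 0.4, 0, 0, 0, 0, 0, -0.6, 0.4, -0.4, -0.9, 0, 0, 0, 0, 0.4, -0.4, -0.9, 0, 0, 0, 0, 0.4, -0.4, -0.9, 0, 0, 0, 0, 0.4, -0.4, -0.9, 0, 0, 0, 0, 0.4, -0.4, -0.9, 0, 0, 0, 0, 0.4]'

```text
t: 5.98
eef_pos: [0.4873, 0.1706, 0.122]
tool_rot: [-0.001, -0.021, 1.0, -0.0]
contact_force: [0.5, 0.2, -2.3]
gripper_width: 0.564
grasp_force: 46.9
```

Call:
jog_arm --moves '[-0.8, -0.2, 0, 0, 0, 0, 0.4, -0.9, -0.2, 0, 0, 0, 0, 0.4, -0.9, 0, 0, 0, 0, 0, 0.4, -0.8, 0, 0, 0, 0, 0, 0.4, -0.7, 0, 0, 0, 0, 0, 0.4, -0.5, 0, 0, 0, 0, 0, 0.4, -0.3, 0, 0, 0, 0, 0, 0.4, 0, 0, 0, 0, 0, 0, 0.4]'

```text
t: 6.65
eef_pos: [0.5865, 0.1677, 0.1224]
tool_rot: [-0.0, -0.02, 1.0, -0.0]
contact_force: [-0.6, 0.4, -1.2]
gripper_width: 0.572
grasp_force: 46.9
```

```bash
python3 - <<'E'
from h import *
t=cam('top');s=cam('scene')
go([.588,.1686,.0725],92.4)
o=np.zeros((600,800,3),np.uint8)
o[:,:400]=cv2.resize(s['color'][130:250,260:340],(400,600),interpolation=cv2.INTER_CUBIC)
o[:,400:]=cv2.resize(t['color'][90:210,280:360],(400,600),interpolation=cv2.INTER_CUBIC)
cv2.imwrite('pics/c.png',o)
E
```

```text
at [0.5851 0.1678 0.1227] yAng 92.35 tilt [-0.002 -0.   ] units [-0.15  0.04  2.51] rz -0.01
```

View pics/c.png

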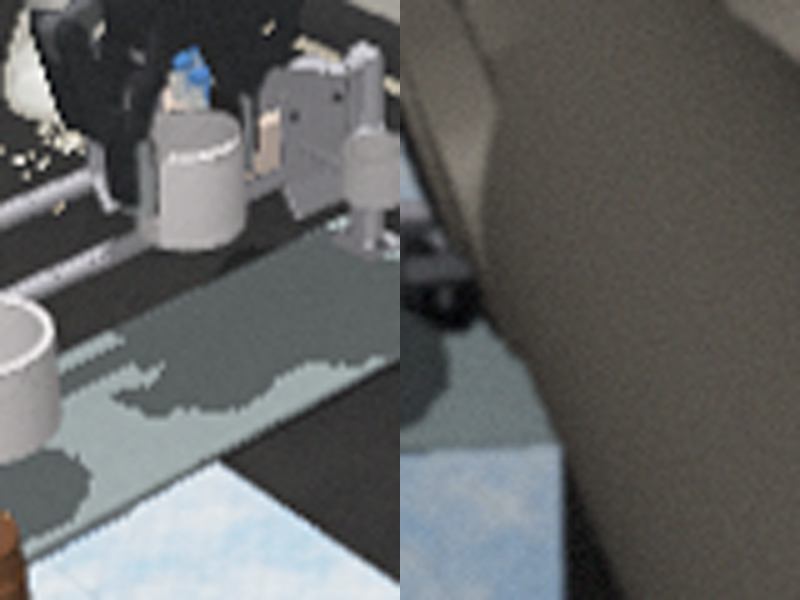

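```bash
python3 - <<'E'
from h import *
s=cam('scene');th=np.linspace(0,2*np.pi,360)
o=get_obs()['eef_pos'];print(o)
for dx in(0,-.0025,-.005):
    c=o+[dx,0,0]
    f=lambda z,r=.0245:np.array([proj(s,[c[0]+r*np.cos(a),c[1]+r*np.sin(a),z]) for a in th])
    b=f(o[2]-.0145);r=f(o[2]+.0305);print(dx,'right',b[:,0].max().round(1),r[:,0].max().round(1),'left',r[:,0].min().round(1),'bottom',b[:,1].max().round(1))
g=cv2.cvtColor(s['color'],cv2.COLOR_BGR2GRAY)
print(g[168:172,284:316].mean(0).round().tolist());print(g[170:190,298:302].mean(1).round().tolist())
E
```

```text
[0.58491947 0.16787116 0.12282356]
0 right 308.3 307.5 left 284.8 bottom 180.0
-0.0025 right 309.0 308.3 left 285.5 bottom 180.4
-0.005 right 309.7 309.0 left 286.2 bottom 180.9
[50.0, 47.0, 47.0, 61.0, 112.0, 135.0, 121.0, 100.0, 182.0, 181.0, 182.0, 181.0, 181.0, 178.0, 178.0, 177.0, 174.0, 173.0, 170.0, 164.0, 161.0, 156.0, 149.0, 141.0, 131.0, 104.0, 84.0, 77.0, 66.0, 60.0, 52.0, 48.0]
[176.0, 175.0, 174.0, 173.0, 172.0, 172.0, 172.0, 173.0, 178.0, 152.0, 72.0, 53.0, 56.0, 56.0, 55.0, 55.0, 58.0, 76.0, 94.0, 96.0]
```

Call:
jog_arm --moves '[-0.12, 0.03, 0, 0, 0, 0, 0.4, 0, 0, 0.3, 0, 0, 0, 0.4, 0, 0, 0.3, 0, 0, 0, 0.4, 0, 0, 0.3, 0, 0, 0, 0.4, 0, 0, 0.3, 0, 0, 0, 0.4, 0, 0, 0.3, 0, 0, 0, 0.4, 0, 0, 0.3, 0, 0, 0, 0.4, 0, 0, 0, 0, 0, 0, 0.4]'

```text
t: 7.47
eef_pos: [0.5873, 0.1682, 0.0856]
tool_rot: [-0.001, -0.02, 1.0, -0.0]
contact_force: [0.6, 0.6, -1.8]
gripper_width: 0.568
grasp_force: 46.9
```

```bash
python3 - <<'E'
from h import *
go([.588,.1686,.0725],92.4);o=get_obs();print(o['contact_force'],o['torque'])
E
```

```text
at [0.5873 0.1682 0.0856] yAng 92.34 tilt [-0.002 -0.001] units [-0.04  0.02  0.65] rz -0.01
[ 0.60967278  0.60658659 -1.77488576] [-0.02256881  0.03142259 -0.0159686 ]
```

No contact so far, so I'm going down gently.

Call:
jog_arm --moves '[0, 0, 0.15, 0, 0, 0, 0.4, 0, 0, 0.15, 0, 0, 0, 0.4, 0, 0, 0.1, 0, 0, 0, 0.4, 0, 0, 0.1, 0, 0, 0, 0.4, 0, 0, 0.08, 0, 0, 0, 0.4, 0, 0, 0.05, 0, 0, 0, 0.4, 0, 0, 0, 0, 0, 0, 0.4, 0, 0, 0, 0, 0, 0, 0.4]'

```text
t: 8.13
eef_pos: [0.5875, 0.1686, 0.0744]
tool_rot: [-0.001, -0.021, 1.0, -0.0]
contact_force: [-4.1, -0.5, 0.4]
gripper_width: 0.571
grasp_force: 47.1
```

```bash
python3 - <<'E'
from h import *
s=cam('scene');go([.588,.1686,.0725],92.4);o=get_obs();print(o['contact_force'],o['torque'])
cv2.imwrite('pics/d.png',cv2.resize(s['color'][130:250,230:370],(700,600),interpolation=cv2.INTER_CUBIC))
E
```

```text
at [0.5875 0.1686 0.0745] yAng 92.36 tilt [-0.002 -0.   ] units [-0.02 -0.    0.1 ] rz -0.01
[-3.24148845 -0.01907439 -0.33827835] [0.05611549 0.8627252  0.07100159]
```

View pics/d.png

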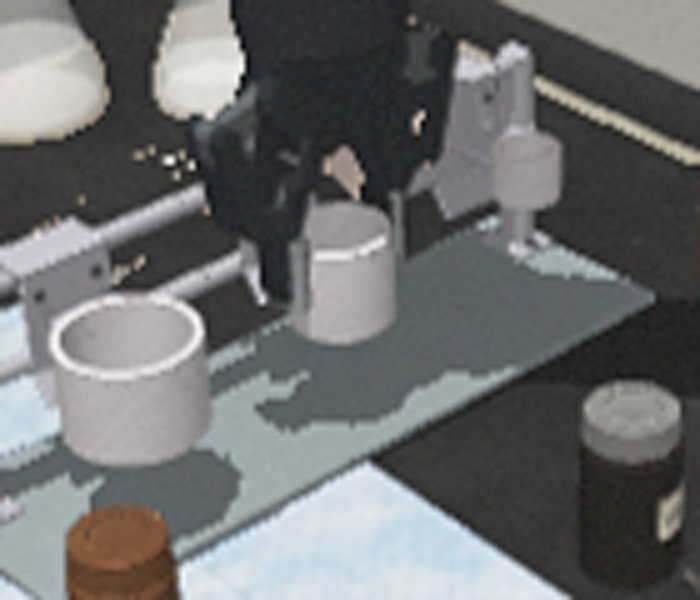

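The picture shows the lip going over the bar behind the fingers, with the plate foot at (258,285) against the lower bar. I'll lower it further.

Call:
jog_arm --moves '[0.05, 0, 0.05, 0, 0, 0, 0.4, 0.03, 0, 0.05, 0, 0, 0, 0.4, 0, 0, 0.05, 0, 0, 0, 0.4, 0, 0, 0, 0, 0, 0, 0.4, 0, 0, 0, 0, 0, 0, 0.4, 0, 0, 0, 0, 0, 0, 0.4, 0, 0, 0, 0, 0, 0, 0.4, 0, 0, 0, 0, 0, 0, 0.4]'

```text
t: 8.85
eef_pos: [0.587, 0.1685, 0.0718]
tool_rot: [0.0, -0.02, 1.0, 0.0]
contact_force: [-0.7, -0.5, -2.0]
gripper_width: 0.568
grasp_force: 46.9
```

Call:
jog_arm --moves '[0, 0, 0.06, 0, 0, 0, 0.4, 0, 0, 0.06, 0, 0, 0, 0.4, 0, 0, 0, 0, 0, 0, 0.4, 0, 0, 0, 0, 0, 0, 0.4, 0, 0, 0, 0, 0, 0, 0.4, 0, 0, 0, 0, 0, 0, 0.4, 0, 0, 0, 0, 0, 0, 0.4, 0, 0, 0, 0, 0, 0, 0.4]'

```text
t: 9.52
eef_pos: [0.5872, 0.1686, 0.0702]
tool_rot: [0.001, -0.02, 1.0, 0.0]
contact_force: [-2.7, -0.4, 4.9]
gripper_width: 0.571
grasp_force: 47.5
```

Contact upward: the lip is seated. Releasing and rising.

Call:
jog_arm --moves '[0, 0, 0, 0, 0, 0, 0.62, 0, 0, 0, 0, 0, 0, 0.68, 0, 0, 0, 0, 0, 0, 0.75, 0, 0, 0, 0, 0, 0, 0.8, 0, 0, 0, 0, 0, 0, 0.8, 0, 0, -0.3, 0, 0, 0, 0.8, 0, 0, -0.6, 0, 0, 0, 0.8, 0, 0, -0.9, 0, 0, 0, 0.8]'

```text
t: 10.18
eef_pos: [0.5858, 0.1682, 0.1051]
tool_rot: [-0.001, -0.02, 1.0, -0.0]
contact_force: [-0.0, 0.7, 0.7]
gripper_width: 0.8
grasp_force: 0.0
```

Call:
jog_arm --moves '[0, 0, -1, 0, 0, 0, 0.8, 0, 0, -1, 0, 0, 0, 0.8, 0, 0, -1, 0, 0, 0, 0.8, 0.5, 0, -0.8, 0, 0, 0, 0.8, 1, 0.3, 0, 0, 0, 0, 0.8, 1, 1, 0, 0, 0, 0, 0.8, 1, 1, 0, 0, 0, 0, 0.8, 1, 1, 0, 0, 0, 0, 0.8]'

```text
t: 10.85
eef_pos: [0.4936, 0.2312, 0.1828]
tool_rot: [0.001, -0.02, 1.0, 0.0]
contact_force: [0.1, 0.9, -0.3]
gripper_width: 0.798
grasp_force: 0.0
```

```bash
python3 - <<'E'
from h import *
s=cam('scene');t=cam('top');go([.4293,.3611,.12],90)
o=np.zeros((600,800,3),np.uint8)
o[:,:400]=cv2.resize(s['color'][130:250,260:340],(400,600),interpolation=cv2.INTER_CUBIC)
o[:,400:]=cv2.resize(t['color'][100:220,285:365],(400,600),interpolation=cv2.INTER_CUBIC)
cv2.imwrite('pics/e.png',o)
E
```

```text
at [0.4908 0.235  0.1826] yAng 92.74 tilt [-0.001  0.002] units [2.77 6.43 3.15] rz 0.68
```

View pics/e.png

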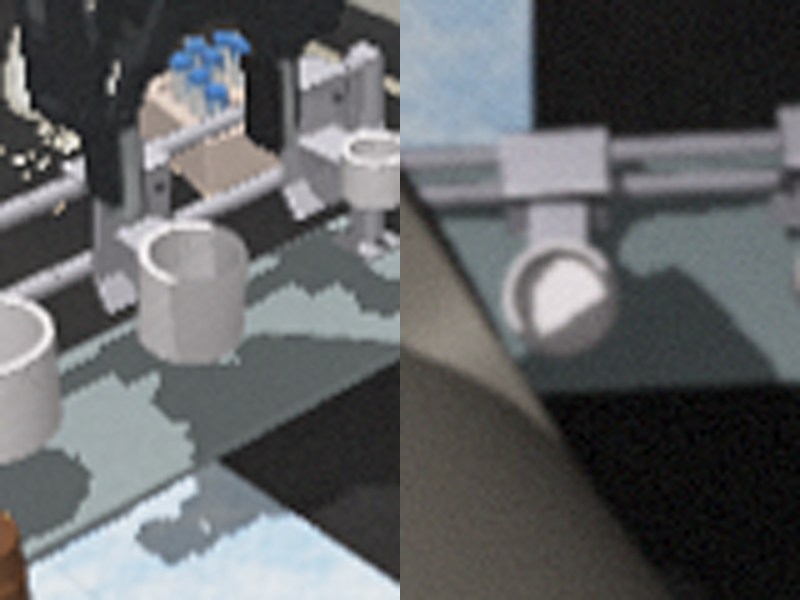

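The holder is hung, with its lip over the bar (right pane, 553,165) and the cup level. Next is one mosaic to refine the remaining targets.

```bash
cat > tiles.py <<'E'
T=[('t','vial',231,233,8),('t','jar',330,233,8),('t','sleeve',422,228,8),('t','small',372,155,8),
('s','vial',268,271,8),('s','jar',356,214,8),('s','sleeve',414,179,8),('s','small',335,163,8),
('t','large',263,160,5),('s','large',256,202,5),('t','mid',317,159,5),('s','mid',299,180,5)]
def px(i,x,y):
    k,n,u,v,f=T[i];h=100//f
    return (u-h+(x-(i%4)*200+.5)/f-.5, v-h+(y-(i//4)*200+.5)/f-.5)
E
python3 - <<'E'
from h import *
from tiles import T
t0=cv2.imread('pics/top0.png');s0=cv2.imread('pics/scene0.png');t1=cam('top')['color'];s1=cam('scene')['color']
o=np.zeros((600,800,3),np.uint8)
for i,(k,n,u,v,f) in enumerate(T):
    im={'t':t0,'s':s0}[k]
    if n=='mid':im={'t':t1,'s':s1}[k]
    h=100//f;c=im[v-h:v-h+200//f,u-h:u-h+200//f]
    o[i//4*200:i//4*200+200,i%4*200:i%4*200+200]=cv2.resize(c,(200,200),interpolation=cv2.INTER_CUBIC)
cv2.imwrite('pics/m.png',o)
E
```

```text
(no output)
```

View pics/m.png

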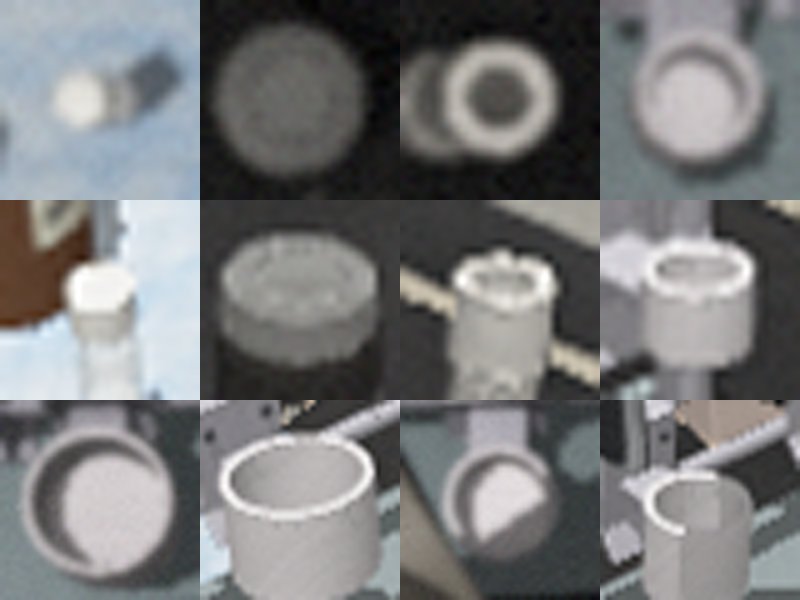

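The mosaic shows these rim and cap centres, top row then scene row:

| Item | Top view | Scene view |
|---|---|---|
| Vial | (80,99) | (100,286) |
| Jar | (291,99) | (299,277) |
| Sleeve | (500,98) | (504,280) |
| Small cup | (699,98) | (698,269) |
| Large cup | (98,502) | (298,477) |
| Mid cup | (500,502) | (697,504) |

```bash
python3 - <<'E'
from h import *
from tiles import *
t=cam('top');s=cam('scene')
for n,i,a,j,b,z in(('vial',0,(80,99),4,(100,286),.051),('jar',1,(291,99),5,(299,277),.08),('sleeve',2,(500,98),6,(504,280),.079),('small',3,(699,98),7,(698,269),.103),('large',8,(98,502),9,(298,477),.103),('mid',10,(500,502),11,(697,504),.103)):
    a=px(i,*a);b=px(j,*b);p,e=tri(t,a,s,b);print(n,p.round(4),round(e,4),'top@z',onz(t,*a,z)[:2].round(4),'scene@z',onz(s,*b,z)[:2].round(4))
for a in((136,277),(15,397)):print('brown',onz(t,*(np.array(a)/3+[190,110]-.33),.08).round(3))
go([.4285,.3605,.12],90)
E
```

```text
vial [0.4278 0.3637 0.0524] 0.0003 top@z [0.4279 0.3642] scene@z [0.4291 0.3628]
jar [0.4249 0.1435 0.0788] 0.0004 top@z [0.4247 0.1433] scene@z [0.4238 0.1448]
sleeve [ 0.4337 -0.0557  0.0784] 0.0013 top@z [ 0.4332 -0.056 ] scene@z [ 0.4335 -0.0543]
small [0.5885 0.051  0.1028] 0.0012 top@z [0.588  0.0506] scene@z [0.5886 0.0517]
large [0.5803 0.283  0.1012] 0.0003 top@z [0.5798 0.2827] scene@z [0.5779 0.2846]
mid [0.5825 0.168  0.094 ] 0.0007 top@z [0.5805 0.1677] scene@z [0.5705 0.1775]
brown [0.494 0.344 0.08 ]
brown [0.409 0.43  0.08 ]
at [0.4951 0.23   0.182 ] yAng 92.26 tilt [0.001 0.   ] units [3.07 6.65 3.1 ] rz 0.57
```

Call:
jog_arm --moves '[0, 0, 0, 0, 0, 1, 0.4, 0, 0, 0, 0, 0, 1, 0.4, 0, 0, 0, 0, 0, 1, 0.4, 0, 0, 0, 0, 0, 1, 0.4, 0, 0, 0, 0, 0, 1, 0.4, 0, 0, 0, 0, 0, 1, 0.4, 0, 0, 0, 0, 0, 1, 0.4, 0, 0, 0, 0, 0, 1, 0.4]'

```text
t: 11.82
eef_pos: [0.4952, 0.2295, 0.1815]
tool_rot: [0.0, 0.259, 0.966, -0.0]
contact_force: [-0.2, -0.1, 0.5]
gripper_width: 0.397
grasp_force: 0.0
```

Call:
jog_arm --moves '[0, 0, 0, 0, 0, 1, 0.4, 0.93, 0.53, 0.3, 0, 0, 0, 0.4, 0.93, 0.53, 0.3, 0, 0, 0, 0.4, 0.93, 0.53, 0.3, 0, 0, 0, 0.4, 0.93, 0.53, 0.3, 0, 0, 0, 0.4, 0.93, 0.53, 0.3, 0, 0, 0, 0.4, 0.93, 0.53, 0.3, 0, 0, 0, 0.4, 0.9, 0.5, 0.3, 0, 0, 0, 0.4]'

```text
t: 12.48
eef_pos: [0.4279, 0.364, 0.1392]
tool_rot: [0.0, 0.291, 0.957, 0.0]
contact_force: [-0.0, 0.4, 0.2]
gripper_width: 0.402
grasp_force: 0.0
```

Call:
jog_arm --moves '[0, 0, 0, 0, 0, 0, 0.4, 0, 0, 0, 0, 0, 0, 0.4, 0, 0, 0, 0, 0, 0, 0.4, 0, 0, 0, 0, 0, 0, 0.4, 0, 0, 0, 0, 0, 0, 0.4, 0, 0, 0, 0, 0, 0, 0.4, 0, 0, 0, 0, 0, 0, 0.4, 0, 0, 0, 0, 0, 0, 0.4]'

```text
t: 13.15
eef_pos: [0.4273, 0.3635, 0.1394]
tool_rot: [0.0, 0.29, 0.957, 0.0]
contact_force: [-0.1, -0.2, 0.3]
gripper_width: 0.398
grasp_force: 0.0
```

```bash
python3 - <<'E'
from h import *
go([.428,.3635,.027])
E
```

```text
at [0.4273 0.3635 0.1394] yAng 56.31 tilt [0. 0.] units [-0.03  0.02  5.62] rz None
```

Call:
jog_arm --moves '[-0.03, 0, 0.8, 0, 0, 0, 0.4, 0, 0, 0.9, 0, 0, 0, 0.4, 0, 0, 0.9, 0, 0, 0, 0.4, 0, 0, 0.9, 0, 0, 0, 0.4, 0, 0, 0.9, 0, 0, 0, 0.4, 0, 0, 0.7, 0, 0, 0, 0.4, 0, 0, 0.5, 0, 0, 0, 0.4, 0, 0, 0, 0, 0, 0, 0.4]'

```text
t: 13.82
eef_pos: [0.4266, 0.3626, 0.0254]
tool_rot: [-0.001, 0.289, 0.957, -0.001]
contact_force: [-1.2, 0.0, -0.6]
gripper_width: 0.402
grasp_force: 0.0
```

Call:
jog_arm --moves '[0, 0, 0, 0, 0, 0, 0.3, 0, 0, 0, 0, 0, 0, 0.2, 0, 0, 0, 0, 0, 0, 0.1, 0, 0, 0, 0, 0, 0, 0.1, 0, 0, 0, 0, 0, 0, 0.1, 0, 0, 0, 0, 0, 0, 0.1, 0, 0, 0, 0, 0, 0, 0.1, 0, 0, 0, 0, 0, 0, 0.1]' --grip_force 25

```text
t: 14.48
eef_pos: [0.4281, 0.364, 0.0282]
tool_rot: [0.0, 0.29, 0.957, 0.001]
contact_force: [-0.8, -0.2, 6.7]
gripper_width: 0.166
grasp_force: 24.9
```

```bash
python3 - <<'E'
from h import *
go([.428,.3635,.15]); go([.588,.0507,.15])
E
```

```text
at [0.4281 0.364  0.0282] yAng 56.34 tilt [0.001 0.001] units [-0.01 -0.01 -6.09] rz None
at [0.4281 0.364  0.0282] yAng 56.34 tilt [0.001 0.001] units [-15.34  -8.6   -6.1 ] rz None
```

Call:
jog_arm --moves '[0, 0, -0.5, 0, 0, 0, 0.1, 0, 0, -0.9, 0, 0, 0, 0.1, 0, 0, -1, 0, 0, 0, 0.1, 0, 0, -1, 0, 0, 0, 0.1, 0, 0, -1, 0, 0, 0, 0.1, 0, 0, -1, 0, 0, 0, 0.1, 0, 0, -1, 0, 0, 0, 0.1, 0, 0, -0.6, 0, 0, 0, 0.1]'

```text
t: 15.15
eef_pos: [0.4281, 0.3639, 0.1701]
tool_rot: [0.001, 0.29, 0.957, 0.001]
contact_force: [0.7, 0.1, -0.4]
gripper_width: 0.169
grasp_force: 24.5
```

Call:
jog_arm --moves '[-0.5, -0.28, 0, 0, 0, 0, 0.1, -0.9, -0.5, 0, 0, 0, 0, 0.1, -0.9, -0.5, 0, 0, 0, 0, 0.1, -0.9, -0.5, 0, 0, 0, 0, 0.1, -0.9, -0.5, 0, 0, 0, 0, 0.1, -0.9, -0.5, 0, 0, 0, 0, 0.1, -0.9, -0.5, 0, 0, 0, 0, 0.1, -0.9, -0.5, 0, 0, 0, 0, 0.1]'

```text
t: 15.82
eef_pos: [0.4988, 0.2228, 0.1665]
tool_rot: [-0.0, 0.29, 0.957, -0.001]
contact_force: [0.5, -0.1, -0.6]
gripper_width: 0.166
grasp_force: 24.5
```

Call:
jog_arm --moves '[-0.9, -0.5, 0, 0, 0, 0, 0.1, -0.9, -0.5, 0, 0, 0, 0, 0.1, -0.9, -0.5, 0, 0, 0, 0, 0.1, -0.9, -0.5, 0, 0, 0, 0, 0.1, -0.9, -0.5, 0, 0, 0, 0, 0.1, -0.9, -0.5, 0, 0, 0, 0, 0.1, -0.9, -0.5, 0, 0, 0, 0, 0.1, -0.9, -0.5, 0, 0, 0, 0, 0.1]'

```text
t: 16.48
eef_pos: [0.5739, 0.0765, 0.1665]
tool_rot: [-0.001, 0.29, 0.957, -0.001]
contact_force: [-0.5, -0.4, -0.7]
gripper_width: 0.172
grasp_force: 24.5
```

Call:
jog_arm --moves '[-0.7, -0.4, 0, 0, 0, 0, 0.1, -0.4, -0.2, 0, 0, 0, 0, 0.1, 0, 0, 0, 0, 0, 0, 0.1, 0, 0, 0, 0, 0, 0, 0.1, 0, 0, 0, 0, 0, 0, 0.1, 0, 0, 0, 0, 0, 0, 0.1, 0, 0, 0, 0, 0, 0, 0.1, 0, 0, 0, 0, 0, 0, 0.1]'

```text
t: 17.15
eef_pos: [0.5858, 0.0575, 0.1673]
tool_rot: [-0.0, 0.289, 0.957, 0.0]
contact_force: [0.5, -0.4, -0.5]
gripper_width: 0.171
grasp_force: 24.5
```

```bash
python3 - <<'E'
from h import *
s=cam('scene');go([.588,.0507,.112])
g=s['color'];e=get_obs()['eef_pos'];print(proj(s,e-[0,0,.028]).round(1),proj(s,[.588,.0507,.103]).round(1))
cv2.imwrite('pics/v.png',cv2.resize(g[100:200,285:385],(500,500),interpolation=cv2.INTER_CUBIC))
E
```

```text
at [0.5859 0.0573 0.1673] yAng 56.4 tilt [-0.  0.] units [-0.27 -0.22  2.77] rz None
[333.7 146.4] [335.3 159.1]
```

Call:
jog_arm --moves '[-0.27, -0.22, 0, 0, 0, 0, 0.1, 0, 0, 0, 0, 0, 0, 0.1, 0, 0, 0.4, 0, 0, 0, 0.1, 0, 0, 0.4, 0, 0, 0, 0.1, 0, 0, 0.4, 0, 0, 0, 0.1, 0, 0, 0.4, 0, 0, 0, 0.1, 0, 0, 0.4, 0, 0, 0, 0.1, 0, 0, 0, 0, 0, 0, 0.1]'

```text
t: 17.87
eef_pos: [0.5867, 0.0499, 0.125]
tool_rot: [-0.002, 0.289, 0.957, -0.001]
contact_force: [0.5, -0.1, 0.1]
gripper_width: 0.163
grasp_force: 24.5
```

```bash
python3 - <<'E'
from h import *
s=cam('scene');go([.588,.0507,.111]);print(get_obs()['contact_force'])
cv2.imwrite('pics/v.png',cv2.resize(s['color'][110:190,295:395],(800,640)[:1]+(600,),interpolation=cv2.INTER_CUBIC))
E
```

```text
at [0.5872 0.05   0.1259] yAng 56.35 tilt [-0.002 -0.   ] units [-0.01  0.05  0.75] rz None
[ 0.07682371 -0.06088334  0.13130732]
```

View pics/v.png

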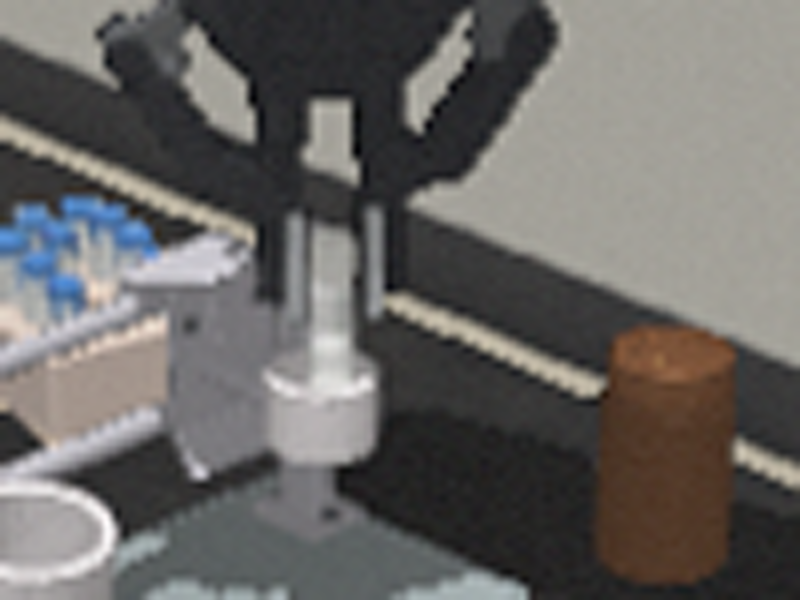

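The picture shows the vial at (331,350) entering the small cup rim, whose centre is (322,370). I'll nudge it about 1.5 mm and lower it.

Call:
jog_arm --moves '[0, 0.08, 0, 0, 0, 0, 0.1, 0, 0, 0.2, 0, 0, 0, 0.1, 0, 0, 0.2, 0, 0, 0, 0.1, 0, 0, 0.15, 0, 0, 0, 0.1, 0, 0, 0.15, 0, 0, 0, 0.1, 0, 0, 0, 0, 0, 0, 0.1, 0, 0, 0, 0, 0, 0, 0.1, 0, 0, 0, 0, 0, 0, 0.1]'

```text
t: 18.58
eef_pos: [0.5891, 0.0513, 0.1134]
tool_rot: [0.0, 0.29, 0.957, 0.0]
contact_force: [-0.0, 0.6, -0.1]
gripper_width: 0.169
grasp_force: 24.5
```

Call:
jog_arm --moves '[0, 0, 0.06, 0, 0, 0, 0.1, 0, 0, 0.05, 0, 0, 0, 0.1, 0, 0, 0, 0, 0, 0, 0.1, 0, 0, 0, 0, 0, 0, 0.1, 0, 0, 0, 0, 0, 0, 0.1, 0, 0, 0, 0, 0, 0, 0.1, 0, 0, 0, 0, 0, 0, 0.1, 0, 0, 0, 0, 0, 0, 0.1]'

```text
t: 19.25
eef_pos: [0.589, 0.0513, 0.1111]
tool_rot: [0.0, 0.29, 0.957, 0.0]
contact_force: [-0.5, -0.7, 0.1]
gripper_width: 0.172
grasp_force: 24.5
```

Call:
jog_arm --moves '[0, 0, 0.05, 0, 0, 0, 0.1, 0, 0, 0.05, 0, 0, 0, 0.1, 0, 0, 0, 0, 0, 0, 0.1, 0, 0, 0, 0, 0, 0, 0.1, 0, 0, 0, 0, 0, 0, 0.1, 0, 0, 0, 0, 0, 0, 0.1, 0, 0, 0, 0, 0, 0, 0.1, 0, 0, 0, 0, 0, 0, 0.1]'

```text
t: 19.92
eef_pos: [0.5893, 0.0513, 0.1098]
tool_rot: [0.0, 0.29, 0.957, 0.0]
contact_force: [-1.1, 0.7, 5.2]
gripper_width: 0.168
grasp_force: 25.0
```

Bottomed out. Releasing the vial and moving toward the sleeve.

Call:
jog_arm --moves '[0, 0, 0, 0, 0, 0, 0.22, 0, 0, 0, 0, 0, 0, 0.3, 0, 0, 0, 0, 0, 0, 0.35, 0, 0, -0.3, 0, 0, 0, 0.35, 0, 0, -0.6, 0, 0, 0, 0.35, 0, 0, -0.9, 0, 0, 0, 0.35, 0, 0, -0.9, 0, 0, 0, 0.35, 0, 0, -0.5, 0, 0, 0, 0.35]'

```text
t: 20.58
eef_pos: [0.5902, 0.0513, 0.1761]
tool_rot: [0.002, 0.29, 0.957, 0.001]
contact_force: [1.0, -0.8, 0.4]
gripper_width: 0.351
grasp_force: 0.0
```

Call:
jog_arm --moves '[0.2, -0.5, 0, 0, 0, 0, 0.6, 0.35, -0.87, 0, 0, 0, 0, 0.6, 0.35, -0.87, 0, 0, 0, 0, 0.6, 0.35, -0.87, 0, 0, 0, 0, 0.6, 0.35, -0.87, 0, 0, 0, 0, 0.6, 0.35, -0.87, 0, 0, 0, 0, 0.6, 0.35, -0.87, 0, 0, 0, 0, 0.6, 0.35, -0.87, 0, 0, 0, 0, 0.6]'

```text
t: 21.25
eef_pos: [0.4697, -0.0299, 0.1724]
tool_rot: [-0.001, 0.29, 0.957, -0.0]
contact_force: [0.3, -0.1, -0.6]
gripper_width: 0.601
grasp_force: 0.0
```

Call:
jog_arm --moves '[0.35, -0.87, 0, 0, 0, 0, 0.6, 0.35, -0.87, 0, 0, 0, 0, 0.6, 0.2, -0.5, 0, 0, 0, 0, 0.6, 0, 0, 0, 0, 0, 0, 0.6, 0, 0, 0, 0, 0, 0, 0.6, 0, 0, 0, 0, 0, 0, 0.6, 0, 0, 0, 0, 0, 0, 0.6, 0, 0, 0, 0, 0, 0, 0.6]'

```text
t: 21.92
eef_pos: [0.4327, -0.0558, 0.1731]
tool_rot: [0.0, 0.289, 0.957, 0.0]
contact_force: [0.1, -0.3, 0.3]
gripper_width: 0.602
grasp_force: 0.0
```

```bash
python3 - <<'E'
from h import *
go([.4335,-.0555,.047]);s=cam('scene');t=cam('top')
cv2.imwrite('pics/top2.png',t['color']);cv2.imwrite('pics/scene2.png',s['color'])
o=np.zeros((600,800,3),np.uint8)
o[:320]=cv2.resize(s['color'][130:226,220:460],(800,320),interpolation=cv2.INTER_CUBIC)
o[320:]=cv2.resize(t['color'][116:186,240:440],(800,280),interpolation=cv2.INTER_CUBIC)
cv2.imwrite('pics/f.png',o)
E
```

```text
at [ 0.4327 -0.0558  0.1731] yAng 56.4 tilt [ 0. -0.] units [-0.02  0.03  6.3 ] rz None
```

View pics/f.png

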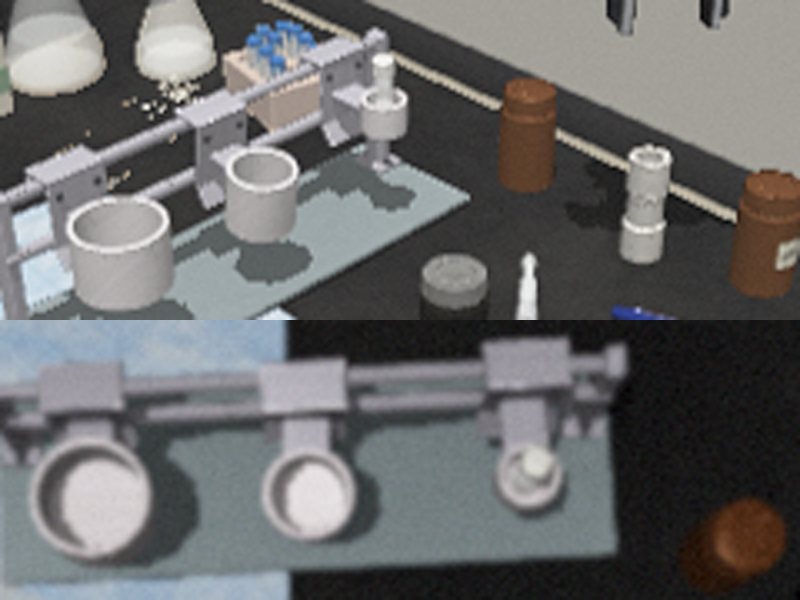

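The picture shows the vial upright in the small cup at (385,95). The mid holder hangs level: top-view rim centre (309,494), scene rim centre (262,170). I'm going for the sleeve.

Call:
jog_arm --moves '[-0.02, 0.03, 0.8, 0, 0, 0, 0.6, 0, 0, 1, 0, 0, 0, 0.6, 0, 0, 1, 0, 0, 0, 0.6, 0, 0, 1, 0, 0, 0, 0.6, 0, 0, 1, 0, 0, 0, 0.6, 0, 0, 0.9, 0, 0, 0, 0.6, 0, 0, 0.6, 0, 0, 0, 0.6, 0, 0, 0, 0, 0, 0, 0.6]'

```text
t: 22.68
eef_pos: [0.4313, -0.0558, 0.045]
tool_rot: [-0.002, 0.289, 0.957, -0.001]
contact_force: [0.3, -0.4, 0.4]
gripper_width: 0.601
grasp_force: 0.0
```

Call:
jog_arm --moves '[0, 0, 0, 0, 0, 0, 0.5, 0, 0, 0, 0, 0, 0, 0.4, 0, 0, 0, 0, 0, 0, 0.25, 0, 0, 0, 0, 0, 0, 0.25, 0, 0, 0, 0, 0, 0, 0.25, 0, 0, 0, 0, 0, 0, 0.25, 0, 0, 0, 0, 0, 0, 0.25, 0, 0, 0, 0, 0, 0, 0.25]' --grip_force 50

```text
t: 23.35
eef_pos: [0.4336, -0.056, 0.048]
tool_rot: [0.001, 0.29, 0.957, 0.0]
contact_force: [-0.2, 0.2, 6.9]
gripper_width: 0.329
grasp_force: 49.5
```

```bash
python3 - <<'E'
from h import *
s=cam('scene');t=cam('top')
p,e=tri(t,(316.9,159.1),s,(298.4,180.65));print('mid',p,e,onz(t,316.9,159.1,.103),onz(s,298.4,180.65,.103))
go([.4335,-.0555,.047]);go([.583,.168,.18])
E
```

```text
mid [0.58237824 0.16723743 0.09314855] 0.0003836015375385326 [0.58027995 0.16705777 0.103     ] [0.56905511 0.17751511 0.103     ]
at [ 0.4335 -0.056   0.048 ] yAng 56.34 tilt [0.002 0.   ] units [0.02 0.02 0.05] rz None
at [ 0.4335 -0.056   0.048 ] yAng 56.34 tilt [0.002 0.   ] units [-0.02 13.47 -6.58] rz None
```

```bash
python3 - <<'E'
from h import *
s=cam('scene');t=cam('top')
for p in([.5857,.1685,.103],[.584,.168,.103],[.582,.168,.103],[.5825,.168,.095],[.58,.283,.103],[.588,.051,.103]):print(p,proj(s,p).round(1),proj(t,p).round(1))
im=cv2.imread('pics/scene2.png').astype(int)
# bright rim masks: list per cup bounding boxes of rim-bright pixels
for n,(x0,y0,x1,y1) in dict(large=(238,184,275,208),mid=(285,170,313,192),small=(326,150,346,166)).items():
    r=im[y0:y1,x0:x1].min(2);m=r>205
    ys,xs=np.nonzero(m);print(n,'u',xs.min()+x0,xs.max()+x0,'v',ys.min()+y0,ys.max()+y0)
    pts=np.c_[xs+x0,ys+y0].astype(np.float32)
    if len(pts)>5: print(cv2.fitEllipse(cv2.convexHull(pts)))
E
```

```text
[0.5857, 0.1685, 0.103] [296.9 176.5] [316.2 156.6]
[0.584, 0.168, 0.103] [297.5 176.7] [316.4 157.4]
[0.582, 0.168, 0.103] [298.1 177. ] [316.4 158.3]
[0.5825, 0.168, 0.095] [298.1 180. ] [316.5 158.8]
[0.58, 0.283, 0.103] [255.3 196.3] [262.1 159.9]
[0.588, 0.051, 0.103] [335.2 159.2] [371.7 154.8]
large u 240 270 v 185 205
((256.5149841308594, 195.05645751953125), (18.713987350463867, 33.559688568115234), 71.60220336914062)
mid u 288 308 v 171 186
((297.83160400390625, 179.35955810546875), (15.751214027404785, 20.556360244750977), 101.48532104492188)
small u 326 341 v 156 162
((332.88250732421875, 158.973876953125), (6.504363059997559, 17.259553909301758), 97.1200180053711)
```

```bash
python3 - <<'E'
from h import *
s=cam('scene')
g=cv2.cvtColor(cv2.imread('pics/scene2.png'),cv2.COLOR_BGR2GRAY).astype(float)
np.set_printoptions(linewidth=250)
print('mid rows168-206 cols284-314');print(g[168:206,284:314].astype(int))
# predicted silhouettes
def sil(c,r,tilt,piv,h=.045,yaw=np.radians(2.4)):
    th=np.linspace(0,2*np.pi,180);out=[]
    for z in(0,h):
        P=np.c_[r*np.cos(th),r*np.sin(th),np.full(180,z)]
        x0,z0=.054,.062
        ct,st=np.cos(tilt),np.sin(tilt)
        X=P[:,0]-x0;Z=P[:,2]-z0
        # nose down: X(-)->Z lower
        Xr=X*ct-Z*st; Zr=X*st+Z*ct
        xr=np.array([np.cos(yaw),np.sin(yaw)]);yr=np.array([-xr[1],xr[0]])
        W=np.c_[piv[0]+Xr*xr[0]+P[:,1]*yr[0],piv[1]+Xr*xr[1]+P[:,1]*yr[1],piv[2]+Zr]
        q=np.array([proj(s,w) for w in W]);out.append((q[:,0].min().round(1),q[:,0].max().round(1),q[:,1].min().round(1),q[:,1].max().round(1)))
    return out
bar=np.array([.6397,.1708,.12]);xr=np.array([np.cos(.0419),np.sin(.0419),0])
for sh,ti in((0,0),(-.0025,3.6),(-.005,7.3),(-.005,9)):print(sh,ti,'base/rim umin,umax,vmin,vmax',sil(None,.0245,np.radians(ti),bar+sh*xr))
E
```

```text
mid rows168-206 cols284-314
[[114 116 114 ... 139 110  90]
 [112 116 114 ...  90  61  46]
 [114 116 112 ...  47  46  48]
 ...
 [ 95  97  96 ... 149 167 168]
 [ 95  95  93 ... 101 148 169]
 [ 90  92  91 ...  91 111 172]]
0 0 base/rim umin,umax,vmin,vmax [(np.float64(287.1), np.float64(308.6), np.float64(188.0), np.float64(199.5)), (np.float64(285.8), np.float64(307.9), np.float64(171.1), np.float64(182.1))]
-0.0025 3.6 base/rim umin,umax,vmin,vmax [(np.float64(286.7), np.float64(308.2), np.float64(188.6), np.float64(200.9)), (np.float64(286.3), np.float64(308.4), np.float64(172.1), np.float64(184.1))]
-0.005 7.3 base/rim umin,umax,vmin,vmax [(np.float64(286.3), np.float64(307.7), np.float64(189.0), np.float64(202.2)), (np.float64(286.7), np.float64(308.7), np.float64(173.2), np.float64(186.0))]
-0.005 9 base/rim umin,umax,vmin,vmax [(np.float64(285.8), np.float64(307.2), np.float64(189.0), np.float64(202.5)), (np.float64(286.5), np.float64(308.5), np.float64(173.4), np.float64(186.7))]
```

The mid cup appears to hang nosed down by a few degrees, with its hook against the back of the bar. I'll use the sleeve to push it back level while inserting.

Call:
jog_arm --moves '[0, 0, -0.5, 0, 0, 0, 0.25, 0, 0, -0.9, 0, 0, 0, 0.25, 0, 0, -1, 0, 0, 0, 0.25, 0, 0, -1, 0, 0, 0, 0.25, 0, 0, -1, 0, 0, 0, 0.25, 0, 0, -1, 0, 0, 0, 0.25, 0, 0, -0.9, 0, 0, 0, 0.25, 0, 0, -0.5, 0, 0, 0, 0.25]'

```text
t: 24.27
eef_pos: [0.4331, -0.0561, 0.185]
tool_rot: [0.001, 0.29, 0.957, 0.001]
contact_force: [0.4, 0.8, -2.0]
gripper_width: 0.33
grasp_force: 49.7
```

Call:
jog_arm --moves '[-0.02, 0.5, 0, 0, 0, 0, 0.25, 0, 0.9, 0, 0, 0, 0, 0.25, 0, 0.9, 0, 0, 0, 0, 0.25, 0, 0.9, 0, 0, 0, 0, 0.25, 0, 0.9, 0, 0, 0, 0, 0.25, 0, 0.9, 0, 0, 0, 0, 0.25, 0, 0.9, 0, 0, 0, 0, 0.25, 0, 0.9, 0, 0, 0, 0, 0.25]'

```text
t: 24.93
eef_pos: [0.5085, 0.0585, 0.1821]
tool_rot: [-0.001, 0.289, 0.957, -0.0]
contact_force: [0.8, -0.1, -2.0]
gripper_width: 0.331
grasp_force: 49.7
```

Call:
jog_arm --moves '[-0.1, 0.9, 0, 0, 0, 0, 0.25, 0, 0.9, 0, 0, 0, 0, 0.25, 0, 0.9, 0, 0, 0, 0, 0.25, 0, 0.9, 0, 0, 0, 0, 0.25, 0, 0.9, 0, 0, 0, 0, 0.25, 0, 0.9, 0, 0, 0, 0, 0.25, 0, 0.8, 0, 0, 0, 0, 0.25, 0, 0.5, 0, 0, 0, 0, 0.25]'

```text
t: 25.6
eef_pos: [0.5846, 0.1701, 0.1819]
tool_rot: [-0.001, 0.289, 0.957, 0.0]
contact_force: [-0.0, -0.2, -1.8]
gripper_width: 0.333
grasp_force: 49.7
```

Call:
jog_arm --moves '[0, 0, 0, 0, 0, 0, 0.25, 0, 0, 0, 0, 0, 0, 0.25, 0, 0, 0, 0, 0, 0, 0.25, 0, 0, 0, 0, 0, 0, 0.25, 0, 0, 0, 0, 0, 0, 0.25, 0, 0, 0, 0, 0, 0, 0.25, 0, 0, 0, 0, 0, 0, 0.25, 0, 0, 0, 0, 0, 0, 0.25]'

```text
t: 26.27
eef_pos: [0.5843, 0.1671, 0.1832]
tool_rot: [0.0, 0.29, 0.957, 0.0]
contact_force: [0.6, -0.2, -2.3]
gripper_width: 0.332
grasp_force: 49.7
```

```bash
python3 - <<'E'
from h import *
go([.585,.1675,.145])
E
```

```text
at [0.5843 0.1671 0.1832] yAng 56.32 tilt [0. 0.] units [-0.02  0.04  1.91] rz None
```

Call:
jog_arm --moves '[0, 0.03, 0.4, 0, 0, 0, 0.25, 0, 0, 0.5, 0, 0, 0, 0.25, 0, 0, 0.5, 0, 0, 0, 0.25, 0, 0, 0.5, 0, 0, 0, 0.25, 0, 0, 0.2, 0, 0, 0, 0.25, 0, 0, 0, 0, 0, 0, 0.25, 0, 0, 0, 0, 0, 0, 0.25, 0, 0, 0, 0, 0, 0, 0.25]'

```text
t: 26.93
eef_pos: [0.585, 0.1679, 0.1414]
tool_rot: [0.0, 0.29, 0.957, 0.0]
contact_force: [0.3, 0.5, -1.7]
gripper_width: 0.331
grasp_force: 49.7
```

Call:
jog_arm --moves '[0, 0, 0.2, 0, 0, 0, 0.25, 0, 0, 0.2, 0, 0, 0, 0.25, 0, 0, 0.2, 0, 0, 0, 0.25, 0, 0, 0.2, 0, 0, 0, 0.25, 0, 0, 0, 0, 0, 0, 0.25, 0, 0, 0, 0, 0, 0, 0.25, 0, 0, 0, 0, 0, 0, 0.25, 0, 0, 0, 0, 0, 0, 0.25]'

```text
t: 27.6
eef_pos: [0.5848, 0.1679, 0.1253]
tool_rot: [0.0, 0.29, 0.957, 0.0]
contact_force: [-0.6, -0.1, -1.6]
gripper_width: 0.336
grasp_force: 49.7
```

Call:
jog_arm --moves '[-0.08, 0.06, 0, 0, 0, 0, 0.25, -0.08, 0.06, 0, 0, 0, 0, 0.25, -0.08, 0.06, 0, 0, 0, 0, 0.25, 0, 0, 0, 0, 0, 0, 0.25, 0, 0, 0, 0, 0, 0, 0.25, 0, 0, 0, 0, 0, 0, 0.25, 0, 0, 0, 0, 0, 0, 0.25, 0, 0, 0, 0, 0, 0, 0.25]'

```text
t: 28.27
eef_pos: [0.5884, 0.168, 0.1246]
tool_rot: [-0.002, 0.289, 0.957, -0.001]
contact_force: [-6.4, 0.9, 1.6]
gripper_width: 0.334
grasp_force: 50.3
```

Call:
jog_arm --moves '[-0.04, 0.03, 0, 0, 0, 0, 0.25, 0, 0, 0, 0, 0, 0, 0.25, 0, 0, 0, 0, 0, 0, 0.25, 0, 0, 0, 0, 0, 0, 0.25, 0, 0, 0, 0, 0, 0, 0.25, 0, 0, 0, 0, 0, 0, 0.25, 0, 0, 0, 0, 0, 0, 0.25, 0, 0, 0, 0, 0, 0, 0.25]'

```text
t: 28.93
eef_pos: [0.5886, 0.1681, 0.1245]
tool_rot: [-0.003, 0.289, 0.957, -0.001]
contact_force: [-8.4, -0.6, 3.5]
gripper_width: 0.33
grasp_force: 50.4
```

```bash
cat > bot.py <<'E'
from h import *
s=cam('scene');g=cv2.cvtColor(s['color'],cv2.COLOR_BGR2GRAY).astype(int);g2=cv2.cvtColor(cv2.imread('pics/scene2.png'),cv2.COLOR_BGR2GRAY).astype(int)
for u in(294,298,302):print(u,'now',g[178:208,u].tolist(),'\n   old',g2[178:208,u].tolist())
E
python3 bot.py
```

```text
294 now [210, 228, 182, 170, 169, 170, 169, 220, 229, 164, 173, 173, 171, 168, 171, 173, 170, 171, 170, 168, 167, 168, 169, 164, 137, 94, 95, 97, 96, 95] 
   old [152, 151, 151, 151, 149, 146, 155, 220, 229, 165, 172, 170, 168, 169, 169, 171, 172, 170, 169, 169, 166, 166, 165, 163, 131, 92, 97, 95, 96, 94]
298 now [183, 195, 166, 165, 170, 166, 164, 184, 220, 210, 156, 158, 169, 168, 167, 166, 166, 163, 164, 163, 160, 157, 162, 163, 141, 99, 96, 97, 97, 94] 
   old [167, 164, 162, 164, 166, 167, 163, 185, 211, 194, 155, 156, 167, 166, 167, 163, 164, 160, 163, 161, 161, 160, 160, 161, 140, 98, 94, 93, 97, 96]
302 now [162, 130, 130, 135, 132, 134, 128, 188, 221, 169, 156, 159, 157, 157, 155, 154, 153, 150, 151, 150, 149, 148, 150, 143, 117, 94, 94, 96, 94, 96] 
   old [167, 170, 171, 171, 171, 169, 167, 206, 216, 153, 158, 156, 156, 154, 154, 154, 153, 149, 147, 147, 147, 148, 150, 142, 116, 92, 96, 93, 96, 94]
```

Call:
jog_arm --moves '[-0.08, 0.06, -0.1, 0, 0, 0, 0.25, -0.08, 0.06, -0.1, 0, 0, 0, 0.25, -0.04, 0.03, -0.05, 0, 0, 0, 0.25, 0, 0, 0, 0, 0, 0, 0.25, 0, 0, 0, 0, 0, 0, 0.25, 0, 0, 0, 0, 0, 0, 0.25, 0, 0, 0, 0, 0, 0, 0.25, 0, 0, 0, 0, 0, 0, 0.25]'

```text
t: 29.65
eef_pos: [0.5906, 0.168, 0.1276]
tool_rot: [-0.006, 0.289, 0.957, -0.003]
contact_force: [-12.4, -0.5, -2.1]
gripper_width: 0.331
grasp_force: 49.7
```

```bash
python3 bot.py | grep now
```

```text
294 now [238, 163, 171, 172, 172, 219, 229, 167, 179, 177, 176, 175, 175, 177, 174, 174, 174, 173, 174, 172, 175, 174, 151, 99, 92, 96, 97, 97, 95, 95] 
298 now [205, 163, 165, 167, 164, 201, 218, 172, 170, 172, 175, 173, 174, 172, 170, 170, 171, 172, 170, 167, 166, 169, 160, 130, 93, 96, 96, 96, 96, 95] 
302 now [127, 129, 130, 130, 141, 203, 216, 160, 161, 164, 165, 163, 162, 164, 161, 162, 160, 160, 157, 157, 159, 166, 141, 97, 96, 96, 96, 94, 95, 94]
```

Call:
jog_arm --moves '[-0.08, 0.06, -0.05, 0, 0, 0, 0.25, -0.08, 0.06, -0.05, 0, 0, 0, 0.25, 0, 0, 0, 0, 0, 0, 0.25, 0, 0, 0, 0, 0, 0, 0.25, 0, 0, 0, 0, 0, 0, 0.25, 0, 0, 0, 0, 0, 0, 0.25, 0, 0, 0, 0, 0, 0, 0.25, 0, 0, 0, 0, 0, 0, 0.25]'

```text
t: 30.37
eef_pos: [0.5946, 0.1671, 0.1295]
tool_rot: [-0.006, 0.289, 0.957, -0.004]
contact_force: [-12.8, -2.1, -1.7]
gripper_width: 0.329
grasp_force: 50.4
```

```bash
python3 bot.py | grep now
```

```text
294 now [177, 179, 178, 176, 217, 230, 178, 181, 177, 175, 176, 178, 179, 179, 175, 175, 174, 175, 177, 174, 176, 165, 129, 93, 95, 99, 95, 95, 96, 93] 
298 now [159, 177, 177, 170, 205, 219, 174, 172, 175, 174, 176, 174, 175, 176, 173, 175, 174, 172, 171, 170, 172, 174, 151, 93, 95, 94, 97, 96, 96, 98] 
302 now [130, 134, 133, 153, 209, 214, 165, 169, 168, 165, 167, 164, 165, 164, 164, 164, 164, 160, 162, 164, 167, 148, 108, 94, 95, 96, 97, 93, 98, 92]
```

Call:
jog_arm --moves '[0.08, -0.06, 0, 0, 0, 0, 0.25, 0.08, -0.06, 0, 0, 0, 0, 0.25, 0.08, -0.06, 0, 0, 0, 0, 0.25, 0.08, -0.06, 0, 0, 0, 0, 0.25, 0, 0, 0, 0, 0, 0, 0.25, 0, 0, 0, 0, 0, 0, 0.25, 0, 0, 0, 0, 0, 0, 0.25, 0, 0, 0, 0, 0, 0, 0.25]'

```text
t: 31.08
eef_pos: [0.5926, 0.1683, 0.1322]
tool_rot: [-0.0, 0.29, 0.957, -0.0]
contact_force: [-3.4, 0.4, -1.8]
gripper_width: 0.333
grasp_force: 50.2
```

```bash
python3 bot.py | grep now
```

```text
294 now [174, 179, 177, 176, 174, 217, 225, 166, 179, 178, 176, 175, 174, 175, 174, 175, 176, 175, 175, 172, 173, 173, 154, 107, 94, 94, 96, 98, 95, 95] 
298 now [173, 169, 169, 172, 169, 184, 209, 195, 171, 172, 174, 171, 172, 173, 171, 170, 171, 169, 169, 169, 166, 167, 163, 133, 92, 92, 98, 96, 95, 92] 
302 now [133, 132, 129, 129, 132, 205, 227, 155, 164, 164, 163, 160, 164, 164, 162, 160, 160, 157, 156, 157, 157, 160, 143, 104, 91, 96, 93, 93, 94, 95]
```

Call:
jog_arm --moves '[0.08, -0.06, 0, 0, 0, 0, 0.25, 0.08, -0.06, 0, 0, 0, 0, 0.25, 0, 0, 0, 0, 0, 0, 0.25, 0, 0, 0, 0, 0, 0, 0.25, 0, 0, 0, 0, 0, 0, 0.25, 0, 0, 0, 0, 0, 0, 0.25, 0, 0, 0, 0, 0, 0, 0.25, 0, 0, 0, 0, 0, 0, 0.25]'

```text
t: 31.8
eef_pos: [0.5888, 0.1681, 0.1321]
tool_rot: [0.0, 0.29, 0.957, 0.0]
contact_force: [-0.9, 0.5, -2.2]
gripper_width: 0.336
grasp_force: 50.2
```

```bash
python3 bot.py | grep now
```

```text
294 now [170, 172, 174, 174, 171, 172, 172, 220, 227, 172, 174, 171, 172, 170, 172, 174, 172, 170, 170, 173, 167, 169, 170, 164, 132, 92, 97, 96, 94, 92] 
298 now [159, 173, 174, 171, 171, 172, 173, 182, 222, 213, 146, 158, 169, 166, 166, 165, 167, 164, 163, 163, 160, 161, 159, 161, 142, 103, 92, 93, 98, 95] 
302 now [141, 139, 139, 136, 143, 143, 140, 190, 220, 168, 157, 154, 155, 158, 154, 155, 153, 151, 151, 151, 149, 148, 149, 145, 118, 95, 93, 97, 96, 93]
```

It settles back to the same natural hang, so that is its free equilibrium. I'll tilt the sleeve to match the cup axis and insert along it.

Call:
jog_arm --moves '[0.2, -0.14, 0, -0.5, -0.7, 0, 0.25, 0.2, -0.14, 0, -0.5, -0.7, 0, 0.25, 0, 0, 0, 0, 0, 0, 0.25, 0, 0, 0.2, 0, 0, 0, 0.25, 0, 0, 0.2, 0, 0, 0, 0.25, 0, 0, 0.2, 0, 0, 0, 0.25, 0, 0, 0, 0, 0, 0, 0.25, 0, 0, 0, 0, 0, 0, 0.25]'

```text
t: 32.52
eef_pos: [0.5805, 0.1676, 0.1192]
tool_rot: [0.056, 0.289, 0.955, 0.019]
contact_force: [0.2, -0.2, -2.1]
gripper_width: 0.334
grasp_force: 50.2
```

```bash
python3 - <<'E'
from h import *
go([.5824,.1672,.1046]);o=get_obs();print(o['contact_force'],o['torque'])
E
```

```text
at [0.5805 0.1676 0.1192] yAng 56.51 tilt [0.119 0.003] units [-0.02 -0.02  0.74] rz None
[ 0.24683593 -0.20417767 -2.06612675] [ 0.03576687  0.14081669 -0.00700055]
```

Call:
jog_arm --moves '[0, 0, 0.15, 0, 0, 0, 0.25, 0, 0, 0.15, 0, 0, 0, 0.25, 0, 0, 0.15, 0, 0, 0, 0.25, 0, 0, 0.1, 0, 0, 0, 0.25, 0, 0, 0.05, 0, 0, 0, 0.25, 0, 0, 0, 0, 0, 0, 0.25, 0, 0, 0, 0, 0, 0, 0.25, 0, 0, 0, 0, 0, 0, 0.25]'

```text
t: 33.18
eef_pos: [0.5819, 0.168, 0.1081]
tool_rot: [0.057, 0.289, 0.955, 0.019]
contact_force: [-0.2, -0.2, -2.1]
gripper_width: 0.327
grasp_force: 50.2
```

Call:
jog_arm --moves '[0, 0, 0.08, 0, 0, 0, 0.25, 0, 0, 0.08, 0, 0, 0, 0.25, 0, 0, 0.05, 0, 0, 0, 0.25, 0, 0, 0, 0, 0, 0, 0.25, 0, 0, 0, 0, 0, 0, 0.25, 0, 0, 0, 0, 0, 0, 0.25, 0, 0, 0, 0, 0, 0, 0.25, 0, 0, 0, 0, 0, 0, 0.25]'

```text
t: 33.85
eef_pos: [0.5824, 0.168, 0.104]
tool_rot: [0.057, 0.289, 0.955, 0.019]
contact_force: [-1.9, 0.4, 2.1]
gripper_width: 0.328
grasp_force: 50.8
```

Call:
jog_arm --moves '[0, 0, 0, 0, 0, 0, 0.38, 0, 0, 0, 0, 0, 0, 0.45, 0, 0, 0, 0, 0, 0, 0.55, 0, 0, 0, 0, 0, 0, 0.55, 0, 0, -0.2, 0, 0, 0, 0.55, 0, 0, -0.5, 0, 0, 0, 0.55, 0, 0, -0.9, 0, 0, 0, 0.55, 0, 0, -1, 0, 0, 0, 0.55]'

```text
t: 34.52
eef_pos: [0.5754, 0.1675, 0.156]
tool_rot: [0.056, 0.289, 0.955, 0.019]
contact_force: [0.3, 0.3, 0.2]
gripper_width: 0.547
grasp_force: 0.0
```

Call:
jog_arm --moves '[0, 0, -1, 0, 0, 0, 0.8, 0, 0, -0.8, 0, 0, 0, 0.8, 0, 0, 0, 0.5, 0.7, 0, 0.8, 0, 0, 0, 0.5, 0.7, 0, 0.8, 0, 0, 0, 0, 0, 0, 0.8, 0, 0, 0, 0, 0, 0, 0.8, 0, 0, 0, 0, 0, 0, 0.8, 0, 0, 0, 0, 0, 0, 0.8]'

```text
t: 35.18
eef_pos: [0.571, 0.1675, 0.191]
tool_rot: [0.0, 0.289, 0.957, -0.0]
contact_force: [0.3, 0.6, 0.6]
gripper_width: 0.8
grasp_force: 0.0
```

```bash
python3 bot.py|grep now; python3 - <<'E'
from h import *
go([.4247,.1435,.13],90)
s=cam('scene');t=cam('top');np.set_printoptions(linewidth=250)
# sleeve top / vial top expected level pixels
print('vial top pred',proj(s,[.5885,.051,.134]).round(1),'sleeve top pred(tilt)',proj(s,[.5785,.168,.135]).round(1))
E
```

```text
294 now [156, 145, 139, 143, 159, 157, 158, 214, 228, 170, 178, 173, 171, 170, 171, 171, 171, 170, 171, 168, 170, 167, 168, 171, 151, 92, 95, 98, 95, 94] 
298 now [159, 150, 145, 150, 142, 143, 148, 174, 219, 216, 146, 157, 169, 166, 166, 165, 165, 162, 162, 162, 160, 163, 159, 163, 144, 105, 95, 96, 94, 97] 
302 now [145, 142, 141, 137, 136, 136, 133, 187, 218, 172, 156, 156, 155, 157, 153, 153, 153, 150, 150, 148, 147, 149, 150, 149, 127, 95, 97, 95, 96, 94] 
at [0.571  0.1676 0.191 ] yAng 56.36 tilt [ 0. -0.] units [ 5.42 -5.06  3.05] rz -8.41
vial top pred [335.  147.3] sleeve top pred(tilt) [298.4 164.8]
```

Call:
jog_arm --moves '[0.5, -0.46, 0, 0, 0, 0, 0.8, 0.8, -0.75, 0, 0, 0, 0, 0.8, 0.8, -0.75, 0, 0, 0, 0, 0.8, 0.8, -0.75, 0, 0, 0, 0, 0.8, 0.8, -0.75, 0, 0, 0, 0, 0.8, 0.8, -0.75, 0, 0, 0, 0, 0.8, 0.6, -0.55, 0, 0, 0, 0, 0.8, 0.32, -0.3, 0, 0, 0, 0, 0.8]'

```text
t: 36.0
eef_pos: [0.4232, 0.143, 0.191]
tool_rot: [-0.0, 0.289, 0.957, -0.0]
contact_force: [0.1, -0.7, 0.1]
gripper_width: 0.804
grasp_force: 0.0
```

Call:
jog_arm --moves '[0, 0, 0.5, 0, 0, 0, 0.8, 0, 0, 0.8, 0, 0, 0, 0.8, 0, 0, 0.8, 0, 0, 0, 0.8, 0, 0, 0.4, 0, 0, 0, 0.8, 0, 0, 0, 0, 0, 0, 0.8, 0, 0, 0, 0, 0, 0, 0.8, 0, 0, 0, 0, 0, 0, 0.8, 0, 0, 0, 0, 0, 0, 0.8]'

```text
t: 36.67
eef_pos: [0.4262, 0.1437, 0.1418]
tool_rot: [0.001, 0.29, 0.957, 0.001]
contact_force: [-0.3, -1.0, 0.2]
gripper_width: 0.8
grasp_force: 0.0
```

```bash
python3 - <<'E'
from h import *
go([.4247,.1437,.045])
E
```

```text
at [0.4262 0.1437 0.1418] yAng 56.33 tilt [0.001 0.001] units [ 0.07 -0.05  4.84] rz None
```

Call:
jog_arm --moves '[0.05, -0.04, 0.7, 0, 0, 0, 0.8, 0, 0, 0.8, 0, 0, 0, 0.8, 0, 0, 0.8, 0, 0, 0, 0.8, 0, 0, 0.8, 0, 0, 0, 0.8, 0, 0, 0.8, 0, 0, 0, 0.8, 0, 0, 0.6, 0, 0, 0, 0.8, 0, 0, 0.3, 0, 0, 0, 0.8, 0, 0, 0, 0, 0, 0, 0.8]'

```text
t: 37.33
eef_pos: [0.4239, 0.1433, 0.0446]
tool_rot: [-0.0, 0.289, 0.957, -0.0]
contact_force: [-0.4, 0.1, -0.1]
gripper_width: 0.8
grasp_force: 0.0
```

Call:
jog_arm --moves '[0, 0, 0, 0, 0, 0, 0.7, 0, 0, 0, 0, 0, 0, 0.6, 0, 0, 0, 0, 0, 0, 0.5, 0, 0, 0, 0, 0, 0, 0.4, 0, 0, 0, 0, 0, 0, 0.4, 0, 0, 0, 0, 0, 0, 0.4, 0, 0, 0, 0, 0, 0, 0.4, 0, 0, 0, 0, 0, 0, 0.4]' --grip_force 35

```text
t: 38.0
eef_pos: [0.4249, 0.1437, 0.0462]
tool_rot: [0.001, 0.29, 0.957, 0.001]
contact_force: [-1.0, -0.8, 5.0]
gripper_width: 0.49
grasp_force: 34.7
```

```bash
python3 - <<'E'
from h import *
go([.4247,.1437,.185]);go([.58,.283,.185])
E
```

```text
at [0.4249 0.1437 0.0462] yAng 56.34 tilt [0.002 0.001] units [ 0.    0.01 -6.94] rz None
at [0.4249 0.1437 0.0462] yAng 56.34 tilt [0.002 0.001] units [-2.6  10.11 -6.92] rz None
```

Call:
jog_arm --moves '[0, 0, -0.5, 0, 0, 0, 0.4, 0, 0, -0.9, 0, 0, 0, 0.4, 0, 0, -1, 0, 0, 0, 0.4, 0, 0, -1, 0, 0, 0, 0.4, 0, 0, -1, 0, 0, 0, 0.4, 0, 0, -1, 0, 0, 0, 0.4, 0, 0, -1, 0, 0, 0, 0.4, 0, 0, -0.5, 0, 0, 0, 0.4]'

```text
t: 38.67
eef_pos: [0.425, 0.1436, 0.1862]
tool_rot: [0.001, 0.29, 0.957, 0.001]
contact_force: [-0.5, -0.0, -1.1]
gripper_width: 0.491
grasp_force: 36.1
```

Call:
jog_arm --moves '[-0.1, 0.5, 0, 0, 0, 0, 0.4, -0.25, 0.9, 0, 0, 0, 0, 0.4, -0.25, 0.9, 0, 0, 0, 0, 0.4, -0.25, 0.9, 0, 0, 0, 0, 0.4, -0.25, 0.9, 0, 0, 0, 0, 0.4, -0.25, 0.9, 0, 0, 0, 0, 0.4, -0.25, 0.9, 0, 0, 0, 0, 0.4, -0.25, 0.9, 0, 0, 0, 0, 0.4]'

```text
t: 39.33
eef_pos: [0.5307, 0.237, 0.1816]
tool_rot: [-0.001, 0.289, 0.957, -0.001]
contact_force: [-0.5, 0.2, -1.0]
gripper_width: 0.49
grasp_force: 36.1
```

Call:
jog_arm --moves '[-0.25, 0.9, 0, 0, 0, 0, 0.4, -0.25, 0.9, 0, 0, 0, 0, 0.4, -0.2, 0.9, 0, 0, 0, 0, 0.4, -0.05, 0.6, 0, 0, 0, 0, 0.4, 0, 0, 0, 0, 0, 0, 0.4, 0, 0, 0, 0, 0, 0, 0.4, 0, 0, 0, 0, 0, 0, 0.4, 0, 0, 0, 0, 0, 0, 0.4]'

```text
t: 40.0
eef_pos: [0.5788, 0.2818, 0.1826]
tool_rot: [-0.0, 0.29, 0.957, -0.001]
contact_force: [0.1, 0.2, -1.0]
gripper_width: 0.49
grasp_force: 36.1
```

```bash
python3 - <<'E'
from h import *
go([.58,.283,.109])
E
```

```text
at [0.5788 0.2818 0.1826] yAng 56.3 tilt [-0.001 -0.001] units [-0.02  0.09  3.68] rz None
```

Call:
jog_arm --moves '[-0.02, 0.08, 0.3, 0, 0, 0, 0.4, 0, 0, 0.5, 0, 0, 0, 0.4, 0, 0, 0.5, 0, 0, 0, 0.4, 0, 0, 0.5, 0, 0, 0, 0.4, 0, 0, 0.2, 0, 0, 0, 0.4, 0, 0, 0, 0, 0, 0, 0.4, 0, 0, 0, 0, 0, 0, 0.4, 0, 0, 0, 0, 0, 0, 0.4]'

```text
t: 40.67
eef_pos: [0.5809, 0.2838, 0.1435]
tool_rot: [0.0, 0.29, 0.957, 0.0]
contact_force: [-0.4, 0.2, -0.2]
gripper_width: 0.487
grasp_force: 36.1
```

Call:
jog_arm --moves '[0, 0, 0.25, 0, 0, 0, 0.4, 0, 0, 0.25, 0, 0, 0, 0.4, 0, 0, 0.25, 0, 0, 0, 0.4, 0, 0, 0.25, 0, 0, 0, 0.4, 0, 0, 0.25, 0, 0, 0, 0.4, 0, 0, 0.1, 0, 0, 0, 0.4, 0, 0, 0, 0, 0, 0, 0.4, 0, 0, 0, 0, 0, 0, 0.4]'

```text
t: 41.33
eef_pos: [0.5806, 0.2837, 0.116]
tool_rot: [-0.0, 0.29, 0.957, -0.0]
contact_force: [-0.5, 0.0, -1.5]
gripper_width: 0.486
grasp_force: 36.1
```

Call:
jog_arm --moves '[0, 0, 0.15, 0, 0, 0, 0.4, 0, 0, 0.15, 0, 0, 0, 0.4, 0, 0, 0.08, 0, 0, 0, 0.4, 0, 0, 0, 0, 0, 0, 0.4, 0, 0, 0, 0, 0, 0, 0.4, 0, 0, 0, 0, 0, 0, 0.4, 0, 0, 0, 0, 0, 0, 0.4, 0, 0, 0, 0, 0, 0, 0.4]'

```text
t: 42.0
eef_pos: [0.5807, 0.2839, 0.1093]
tool_rot: [0.0, 0.29, 0.957, 0.0]
contact_force: [-1.3, -0.9, 5.3]
gripper_width: 0.487
grasp_force: 36.6
```

Bottomed out. Releasing the jar and rising clear.

Call:
jog_arm --moves '[0, 0, 0, 0, 0, 0, 0.53, 0, 0, 0, 0, 0, 0, 0.6, 0, 0, 0, 0, 0, 0, 0.65, 0, 0, 0, 0, 0, 0, 0.65, 0, 0, -0.2, 0, 0, 0, 0.65, 0, 0, -0.5, 0, 0, 0, 0.65, 0, 0, -0.9, 0, 0, 0, 0.65, 0, 0, -1, 0, 0, 0, 0.65]'

```text
t: 42.67
eef_pos: [0.5801, 0.2835, 0.1611]
tool_rot: [-0.0, 0.29, 0.957, -0.001]
contact_force: [0.0, 0.0, 1.3]
gripper_width: 0.653
grasp_force: 0.0
```

Call:
jog_arm --moves '[0, 0, -1, 0, 0, 0, 0.65, 0, 0, -1, 0, 0, 0, 0.65, 0, 0, -1, 0, 0, 0, 0.65, 1, 0, 0, 0, 0, 0, 0.65, 1, 0, 0, 0, 0, 0, 0.65, 1, 0, 0, 0, 0, 0, 0.65, 1, 0, 0, 0, 0, 0, 0.65, 1, 0, 0, 0, 0, 0, 0.65]'

```text
t: 43.33
eef_pos: [0.4968, 0.3397, 0.2217]
tool_rot: [0.0, 0.29, 0.957, 0.0]
contact_force: [1.0, -0.1, -0.4]
gripper_width: 0.65
grasp_force: 0.0
```

Call:
jog_arm --moves '[1, 0, 0, 0, 0, 0, 0.65, 1, 0, 0, 0, 0, 0, 0.65, 1, 0, 0, 0, 0, 0, 0.65, 0.5, 0, 0, 0, 0, 0, 0.65, 0, 0, 0, 0, 0, 0, 0.65, 0, 0, 0, 0, 0, 0, 0.65, 0, 0, 0, 0, 0, 0, 0.65, 0, 0, 0, 0, 0, 0, 0.65]'

```text
t: 44.0
eef_pos: [0.4405, 0.3768, 0.2207]
tool_rot: [0.0, 0.291, 0.957, -0.0]
contact_force: [0.1, 0.4, -0.1]
gripper_width: 0.652
grasp_force: 0.0
```

```bash
python3 bot.py|grep now; python3 - <<'E'
from h import *
t=cam('top');s=cam('scene');g=cv2.cvtColor(s['color'],cv2.COLOR_BGR2GRAY).astype(int)
print(get_obs()['eef_pos'])
for n,p,r in(('jar',[.5807,.2838,.143],.0205),('sleeve',[.5785,.168,.135],.015),('vial',[.5885,.051,.134],.008)):
    u,v=proj(s,p);uu,vv=proj(t,p);print(n,'scene',u.round(1),v.round(1),'top',uu.round(1),vv.round(1))
    u,v=int(round(u)),int(round(v));print(' col',v-12,g[v-12:v+13,u].tolist());print(' row',u-12,g[v+5,u-12:u+13].tolist())
E
```

```text
294 now [154, 145, 139, 145, 156, 153, 157, 215, 227, 172, 172, 173, 171, 170, 172, 171, 172, 169, 169, 171, 169, 166, 168, 172, 146, 93, 93, 97, 95, 95] 
298 now [161, 151, 144, 152, 142, 144, 148, 175, 219, 216, 142, 158, 167, 168, 166, 165, 163, 164, 164, 162, 159, 159, 159, 162, 144, 104, 94, 96, 96, 98] 
302 now [141, 143, 140, 134, 137, 136, 134, 187, 220, 169, 154, 155, 157, 156, 152, 154, 153, 152, 150, 150, 148, 148, 150, 149, 127, 92, 95, 95, 96, 94] 
[0.43989825 0.37724778 0.22049622]
jar scene 252.8 179.6 top 258.9 155.7
 col 168 [60, 61, 60, 58, 54, 101, 170, 202, 203, 197, 181, 158, 151, 144, 146, 152, 146, 134, 103, 110, 107, 113, 105, 63, 47]
 row 241 [127, 127, 135, 148, 121, 105, 123, 136, 137, 133, 135, 135, 134, 143, 135, 115, 104, 101, 98, 97, 96, 89, 75, 50, 66]
sleeve scene 298.4 164.8 top 316.4 156.9
 col 153 [201, 210, 199, 191, 162, 117, 115, 145, 143, 139, 198, 223, 157, 147, 150, 147, 198, 225, 182, 161, 161, 165, 160, 158, 157]
 row 286 [118, 114, 118, 116, 114, 117, 122, 149, 154, 153, 197, 225, 225, 219, 223, 222, 201, 194, 147, 118, 134, 134, 106, 93, 60]
vial scene 335.0 147.3 top 373.7 151.4
 col 135 [58, 60, 58, 50, 109, 152, 138, 127, 127, 126, 138, 216, 245, 246, 237, 185, 189, 190, 198, 204, 202, 196, 191, 189, 203]
 row 323 [128, 126, 129, 127, 122, 116, 111, 124, 129, 178, 184, 188, 190, 182, 159, 97, 47, 55, 53, 50, 49, 45, 76, 150, 154]
```

The numeric checks put all three items where predicted, and the holder's hang is unchanged.

```bash
python3 -c "
from station import *
print(hand_in())"
```

```text
the job is handed in; nothing more can be done
None
```

I handed the job in at about 44 s: the loose holder was hung first, then the vial, sleeve and jar were each lowered to the floor of their cups and released, but the holder hangs nose-down by an estimated 7° rather than truly level; I pushed it level and it settled back, and the hand-in returned no verdict.

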